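# Dry the bar blanks: load the dryer drawer and set its timer

## Robot

A 6-joint arm with a two-finger parallel gripper is mounted at the origin on the work surface. World frame = base frame: x ahead of the robot, y to its left, z up, the work surface at z = 0. Lengths are in mm, angles in rad, forces in N, time in s.
With the tool pointing down it reaches from about 350 to 975 mm from the base axis. Payload 7.1 kg.
Tool frame: the origin (TCP) lies at the very end of the fingers, on their centre line; the grasp point (between the pads) lies 19 mm behind it; y points along the fingers, x is the direction in which the jaws open and shut, and the axes are right-handed (so a half turn about y gives the same grasp; the last joint's range is limited). The gripper opens to 88 mm and grips with 3 to 60 N. Pads are 20 mm wide; open, the fingers measure 115 mm over their backs; the gripper's body (75 mm by 178 mm) begins 61 mm behind the grasp point.
Start: joints at [-1.318, 0.423, 1.63, -0, 1.089, -0.019], TCP at [167.81, -602.034, 184.175] pointing down, gripper open.
Joint ranges: [-3, 3], [-0.9, 2.11], [0.09, 2.58], [-1.31, 4.45], [0.11, 2.69], [-2.54, 2.54]. Speed limits (rad/s): [2.39, 2.39, 3.01, 3.14, 3.14, 3.14].

## Interface

Orientations are given as a rotation vector (axis times angle).
In Python, from workcell import ctrl gives the robot as it stands. The module is installed in compiled form; this text tells all that it offers.
- The arm moves only by the tool jog_arm, never from a script. Its argument "steps" is a list of rows, each an object with "turn": the turn, a rotation vector about the world's x, y, z scaled (see below), a list of three; "dp": the shift along the world's x, y, z scaled (see below), a list of three; "claw": the opening, from 0 (shut) to 1 (fully open). In form: [{"turn": [wx, wy, wz], "dp": [x, y, z], "claw": claw}, ...]. A call has 1 to 12 rows; each row is the pose to reach, as a shift and turn from the pose measured when the call began, turning the shorter way round; what a row does not reach only later rows make up. The controller multiplies each number of a shift by 80 mm and each number of a turn by pi rad. A row lasts 1/12 s, in which the tool goes at most 41.7 mm and 7.16 degrees, less where a joint would pass 70% of its speed; a pose out of reach is approached as far as the arm can. A call with a number of a shift or a turn outside -1 to 1 is refused whole. A call with a gripper value outside its range is refused whole. The fingers move at their own pace and stop on an object; the grip force is fixed at half the most. Time passes only in rows, so rows that repeat a pose let the fingers close. It gives the time, the measured TCP pose, the force and the opening at its end, in the units of the state.
- ctrl.get_obs(): the state, without advancing time (a new reading comes with each control period).
- ctrl.get_image(name): name is "scene" or "top"; returns a dict with "img" (420x560x3 uint8, red, green, blue), "range_z" (420x560 float32, mm along the optical axis (not along the pixel's ray), 0 where there is no reading), "fovy" (degrees; the focal length in pixels is half the picture's height over the tangent of half this angle, whatever the lens; pixels are square), "cx", "cy" (the principal point, pixels), "dist_coeffs" ([k1, k2, p1, p2, k3] as OpenCV has them; the pictures are not rectified), "camera_from_world" (4x4, takes a point from world to camera coordinates). Camera axes: x right, y down, z forward; pixel columns grow to the right and rows downward; lengths in mm; the calibration is good to about 2 mm. A picture is of the moment at which its call begins.
- ctrl.close_job(): hands the job in, once; it reports no verdict.
The state is a dict: "t": time; "qpos": joint angles; "qvel": joint speeds; "joint_torque": joint torques, N m; "ee_pos": TCP position; "orientation": TCP orientation; "ft_force": force on the tool from outside, world axes, zero at the start; "moment": the same for the moment, N m; "width": finger opening in mm.
Only numpy, scipy, OpenCV 4.12 (cv2) and the standard library are available. Lean on these libraries where they do the work, as an engineer would, in place of code of your own. Each camera call takes 0.05 s, during which the arm holds its last target.

## Task

Pull out the drawer of the bench dryer, lay every bar from the cradle flat on its floor, push the drawer fully shut, and then set the timer knob on top to three clicks clockwise from its zero stop (it may have been left a click or two on). Leave the jar, the white bottle, the screwdriver and the loupe where they are.

Things in the scene. Friction and masses are not known exactly. Their poses are not given: they have to be found in the camera images.
- dryer: white bench-top parts dryer, fixed: a box 170 deep (its x), 232 wide (its y), 75 high; origin under its middle on the bench, its front faces its own -x. Its drawer is in the front and its timer knob on top.
- drawer (a joint): how far the dryer's drawer is pulled out, in m: 0 fully shut, 0.115 fully out (towards the dryer's -x). It slides stiffly (about 2 N) and stays where left.
- drawer_in (a point): middle of the drawer's inner floor (its top face, 10 mm above the bench), moves with the drawer, axes as the dryer's. The open-topped inside measures 106 along x by 204 along y, with walls 26 high at sides and back and a grey front panel 232 wide whose top is 51 mm above the inner floor and 61 mm above the bench. Three ribs 4 wide and 3 high run along x at y = -50, 0 and +50 mm and part the floor into four lanes 50 mm apart, centred at y = -75, -25, +25, +75.
- drawer_handle (a point): middle of the drawer's handle, moves with the drawer: a round steel bar 10 thick and 90 long along y, 48 mm above the bench, its axis 35 mm in front of the front panel, open above and below.
- timer (a joint): angle of the timer knob, rad: 0 at its zero stop, grows clockwise seen from above, end stop at 2.618. A spring detent clicks every 0.524 rad (30 deg; about 0.06 Nm to get past); let go, the knob settles into the nearest click, so 1 click = 0.52, 2 = 1.05, 3 = 1.57.
- timer_grip (a point): on the timer knob's vertical axis at gripping height, 97 mm above the bench, turns with the knob. Black knob with a bar grip 46 long (its x) by 13 thick (its y) and 24 high, from 85 to 109 mm above the bench, on a disc of radius 24; white line on the end that points along its -x. At 0 it is aligned with the dryer's axes and points to the dryer's front.
- cradle: wooden cradle, fixed, 76 (its x) by 238 (its y), origin under its middle on the bench. Two cross supports, 8 thick, at x = -30 and +30 mm, each with four shallow V grooves at y = -87, -29, +29, +87 mm (vertex 24 mm above the bench, sides 35 deg from level, 9 deep). A bar lies in each used groove along x; between the supports (52 mm) it is free underneath down to the 6 mm base plate.
- bar1: round brass bar, 20 in diameter, 80 long, origin at its middle, along its x axis. May be absent. Lies in any groove of the cradle at first; rolls out of it if pushed sideways, and on the bench comes to rest within some cm.
- bar2: round steel bar, 22 in diameter, 74 long, origin at its middle, along its x axis. May be absent. Lies in any groove of the cradle at first; rolls out of it if pushed sideways, and on the bench comes to rest within some cm.
- bar3: round brass bar, 24 in diameter, 84 long, origin at its middle, along its x axis. May be absent. Lies in any groove of the cradle at first; rolls out of it if pushed sideways, and on the bench comes to rest within some cm.
- bar4: round steel bar, 26 in diameter, 70 long, origin at its middle, along its x axis. May be absent. Lies in any groove of the cradle at first; rolls out of it if pushed sideways, and on the bench comes to rest within some cm.
- jar: bystander: small glass jar 48 wide, 55 high, origin under its middle
- oil: bystander: slim upright white bottle 26 wide, 65 high, origin under its middle; easily tipped
- driver: bystander: screwdriver lying down, 130 long along its x
- loupe: bystander: black eyeglass (loupe), 38 wide, 28 high, upright
Mind the look-alikes: they are no part of the job. Leave any purple look-alike of the bar3 alone.

How it is judged (in metres and radians):
On the way, in this order (a step that is already met when the one before it is completed fails the run):
1. the drawer is pulled out at least 90 mm (value of joint drawer above 0.09 m), for 0.2 s.
2. every bar present lies flat in the drawer, at rest (x of bar1 in the frame of drawer_in between -0.05 and 0.05 m and y of bar1 in the frame of drawer_in between -0.098 and 0.098 m and z of bar1 in the frame of drawer_in between 0 and 0.022 m and angle between bar1's own x axis and vertical between 1.42 and 1.72 rad and x of bar2 in the frame of drawer_in between -0.05 and 0.05 m and y of bar2 in the frame of drawer_in between -0.098 and 0.098 m and z of bar2 in the frame of drawer_in between 0 and 0.022 m and angle between bar2's own x axis and vertical between 1.42 and 1.72 rad and x of bar3 in the frame of drawer_in between -0.05 and 0.05 m and y of bar3 in the frame of drawer_in between -0.098 and 0.098 m and z of bar3 in the frame of drawer_in between 0 and 0.022 m and angle between bar3's own x axis and vertical between 1.42 and 1.72 rad and x of bar4 in the frame of drawer_in between -0.05 and 0.05 m and y of bar4 in the frame of drawer_in between -0.098 and 0.098 m and z of bar4 in the frame of drawer_in between 0 and 0.022 m and angle between bar4's own x axis and vertical between 1.42 and 1.72 rad and linear speed of each of bar1, bar2, bar3, bar4 below 0.02 m/s), for 0.3 s.
3. the drawer is fully shut with the bars in it (value of joint drawer below 0.008 m and x of bar1 in the frame of drawer_in between -0.05 and 0.05 m and y of bar1 in the frame of drawer_in between -0.098 and 0.098 m and z of bar1 in the frame of drawer_in between 0 and 0.022 m and angle between bar1's own x axis and vertical between 1.42 and 1.72 rad and x of bar2 in the frame of drawer_in between -0.05 and 0.05 m and y of bar2 in the frame of drawer_in between -0.098 and 0.098 m and z of bar2 in the frame of drawer_in between 0 and 0.022 m and angle between bar2's own x axis and vertical between 1.42 and 1.72 rad and x of bar3 in the frame of drawer_in between -0.05 and 0.05 m and y of bar3 in the frame of drawer_in between -0.098 and 0.098 m and z of bar3 in the frame of drawer_in between 0 and 0.022 m and angle between bar3's own x axis and vertical between 1.42 and 1.72 rad and x of bar4 in the frame of drawer_in between -0.05 and 0.05 m and y of bar4 in the frame of drawer_in between -0.098 and 0.098 m and z of bar4 in the frame of drawer_in between 0 and 0.022 m and angle between bar4's own x axis and vertical between 1.42 and 1.72 rad), for 0.3 s.
4. the timer stands at three clicks (value of joint timer between 1.4 and 1.74 rad and value of joint drawer below 0.008 m), for 0.3 s.
At the end, for the whole second after the job is handed in: every bar present lies flat (within about 8 deg of level) inside the drawer, on its floor, at rest; the drawer is within 8 mm of fully shut; the timer rests at the third click from its zero stop (1.57 rad, within 0.17) (all of step 2 and all of step 4 and velocity of joint timer below 0.1 rad/s); the robot touches nothing.
It fails at once if the jar is pushed more than 40 mm away (distance of jar from where it was at the start of the episode above 0.04 m).
It fails at once if the white bottle is pushed more than 40 mm away (distance of oil from where it was at the start of the episode above 0.04 m).
It fails at once if the screwdriver is pushed more than 40 mm away (distance of driver from where it was at the start of the episode above 0.04 m).
It fails at once if the loupe is pushed more than 40 mm away (distance of loupe from where it was at the start of the episode above 0.04 m).
Of bar1, bar2, bar3, bar4 only 3 to 4 are there at a start; the rules pass over those that are not, and their reading is None.
At some moment in a run one of bar1, bar2, bar3, bar4 may be knocked a few centimetres aside while the robot is not near it.
Once in a run the grip may slacken for a moment while it holds something.
It also fails if it takes over 210 s, if anything falls off the work surface, if the arm or the gripper's body presses on something with over 40 N, if the wrist force passes 120 N, or if a joint passes its speed limit or range.

## Working session

There is one attempt and no reset: what is moved stays moved. The work goes in short steps, Python scripts to look and compute and a tool call to move; the robot and the scene stay as the last step left them, time stands still between calls to the robot, and variables do not carry over. Pictures are saved under pics/ and viewed, and the job is handed in when it is done.

Besides the shell and the picture viewer there is one more tool, called in YAML: its name, and indented under it one key for each argument. jog_arm: Moves the arm, as the interface text tells. Its arguments: {"type":"object","properties":{"steps":{"type":"array","items":{"type":"object","properties":{"turn":{"type":"array","items":{"type":"number"}},"dp":{"type":"array","items":{"type":"number"}},"claw":{"type":"number"}}}}},"required":["steps"]}

```bash
mkdir -p pics
cat > h.py <<'E'
import numpy as np, cv2
from workcell import ctrl
def cam(n):
    d=ctrl.get_image(n); h=d['img'].shape[0]
    f=h/2/np.tan(np.radians(d['fovy'])/2)
    d['K']=np.array([[f,0,d['cx']],[0,f,d['cy']],[0,0,1]]); d['D']=np.array(d['dist_coeffs'],float); d['T']=np.array(d['camera_from_world'])
    return d
def w2p(d,P):
    P=np.atleast_2d(P).astype(float); T=d['T']
    r,_=cv2.Rodrigues(T[:3,:3]); return cv2.projectPoints(P,r,T[:3,3],d['K'],d['D'])[0].reshape(-1,2)
def ray(d,uv):
    n=cv2.undistortPoints(np.array(uv,float).reshape(-1,1,2),d['K'],d['D']).reshape(-1,2)
    return np.c_[n,np.ones(len(n))]
def px2w_z(d,uv,z):
    R=d['T'][:3,:3];t=d['T'][:3,3]; r=ray(d,uv)@R; c=-R.T@t
    return c+r*((z-c[2])/r[:,2])[:,None]
def px2w_d(d,uv):
    uv=np.atleast_2d(uv); R=d['T'][:3,:3];t=d['T'][:3,3]
    z=np.array([d['range_z'][int(round(v)),int(round(u))] for u,v in uv])
    return (ray(d,uv)*z[:,None]-t)@R
def cloud(d):
    h,w=d['range_z'].shape; vv,uu=np.mgrid[0:h,0:w]
    uv=np.c_[uu.ravel(),vv.ravel()]; R=d['T'][:3,:3];t=d['T'][:3,3]
    return ((ray(d,uv)*d['range_z'].ravel()[:,None]-t)@R).reshape(h,w,3)
def save(d,name,box=None,s=1):
    im=d['img'][:,:,::-1]
    if box: im=im[box[1]:box[3],box[0]:box[2]]
    if s!=1: im=cv2.resize(im,None,fx=s,fy=s,interpolation=cv2.INTER_CUBIC)
    cv2.imwrite('pics/'+name,im)
def obs():
    o=ctrl.get_obs(); print({k:np.round(v,3).tolist() for k,v in o.items()})
E
python3 - <<'E'
from h import *
import pickle
for n in('scene','top'):
    d=cam(n); save(d,n+'0.png'); pickle.dump(d,open(n+'0.pkl','wb'))
    print(n,d['fovy'],d['D'],(-d['T'][:3,:3].T@d['T'][:3,3]).round())
obs()
E
```

```text
scene 51.650971724606364 [-0.03402164  0.          0.          0.          0.        ] [1050.  119.  851.]
top 53.41918807305353 [-0.07247771  0.          0.          0.          0.        ] [ 441.  148. 1070.]
{'t': 0.1, 'qpos': [-1.318, 0.424, 1.631, 0.0, 1.089, -0.019], 'qvel': [0.001, -0.001, -0.0, 0.001, -0.001, 0.001], 'joint_torque': [-0.001, -54.561, -27.432, 0.064, 0.019, -0.0], 'ee_pos': [167.681, -601.522, 183.489], 'orientation': [-1.325, 1.007, -1.006], 'ft_force': [0.692, 0.081, -0.012], 'moment': [0.013, -0.036, 0.006], 'width': 87.591}
```

View pics/scene0.png

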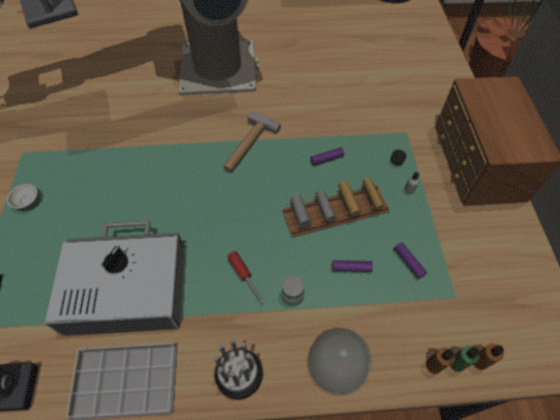

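View pics/top0.png

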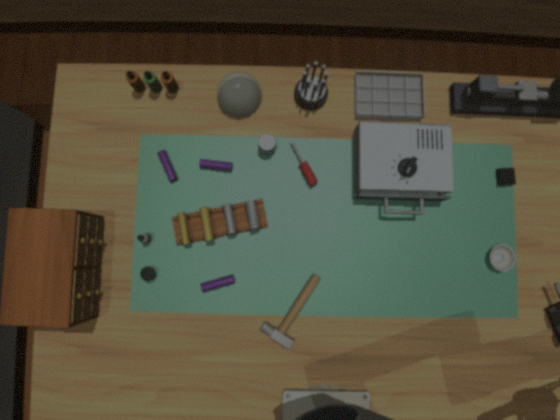

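Run:
```python
from h import *
import pickle
d=pickle.load(open('top0.pkl','rb'))
save(d,'dry.png',(340,110,470,230),6); save(d,'crad.png',(125,185,285,285),5)
d=pickle.load(open('scene0.pkl','rb'))
save(d,'dry_s.png',(40,210,200,340),5); save(d,'crad_s.png',(270,165,400,245),6)
```

```text
(no output)
```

View pics/dry.png

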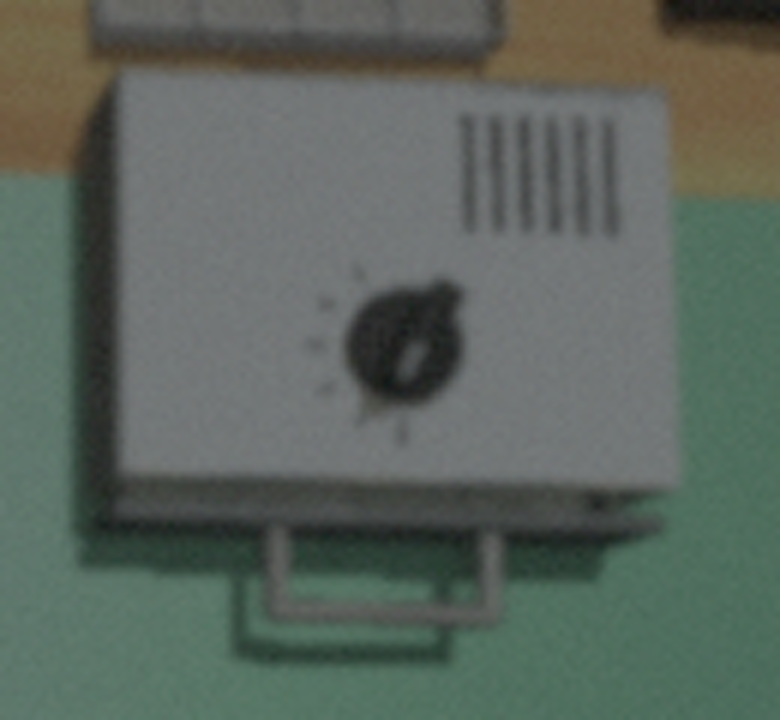

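View pics/crad.png

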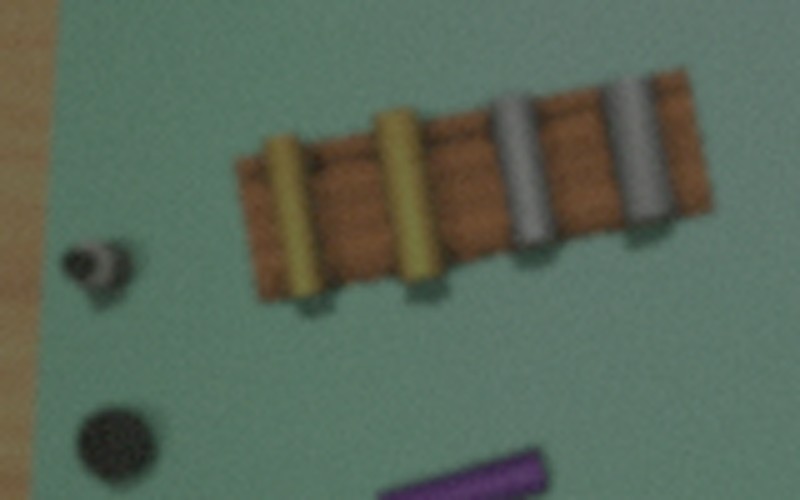

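View pics/dry_s.png

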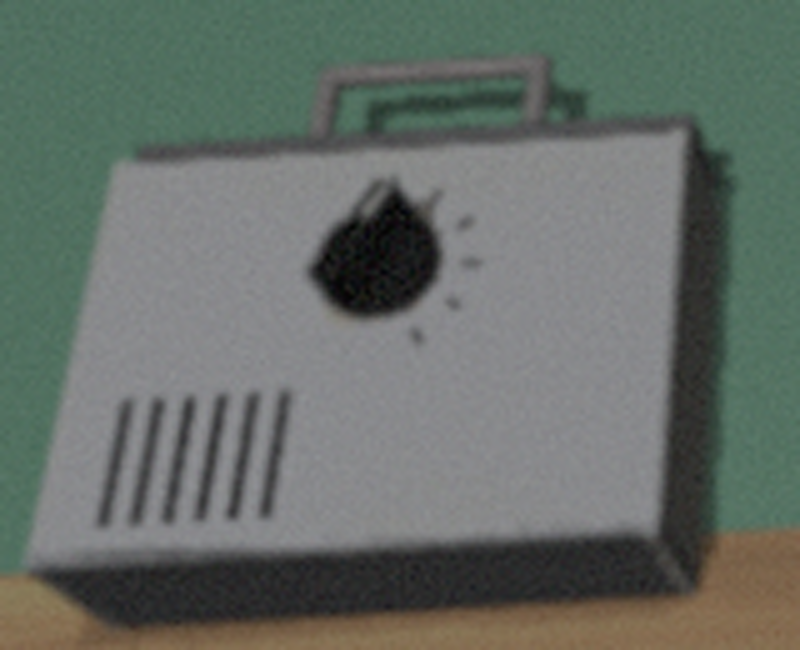

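View pics/crad_s.png

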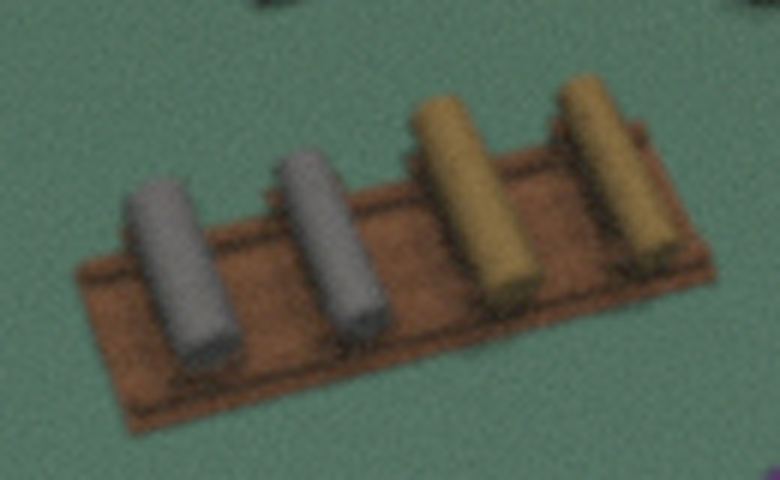

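Run:
```python
from h import *
import pickle
d=pickle.load(open('top0.pkl','rb')); C=cloud(d)
s=pickle.load(open('scene0.pkl','rb')); S=cloud(s)
q=np.array([(118,72),(668,90),(680,487),(120,475)])/6+[340,110]
P=px2w_z(d,q-0.5+0.08,75); print(P.round(1)); print('mean',P.mean(0),[np.linalg.norm(P[i]-P[(i+1)%4]).round(1) for i in range(4)])
# cloud mask of dryer top
for nm,c in(('top',C),('scene',S)):
    m=(abs(c[...,2]-75)<6)&(abs(c[...,0]-P[:,0].mean())<140)&(abs(c[...,1]-P[:,1].mean())<160)
    xy=c[m][:,:2].astype(np.float32); r=cv2.minAreaRect(xy); print(nm,len(xy),r,np.median(c[m][:,2]))
    m=(c[...,2]>95)&(c[...,2]<120)&(abs(c[...,0]-P[:,0].mean())<140)&(abs(c[...,1]-P[:,1].mean())<160)
    xy=c[m][:,:2].astype(np.float32); print('knob',len(xy),cv2.minAreaRect(xy),np.percentile(c[m][:,2],[5,50,95]))
    # handle
    m=(abs(c[...,2]-50)<9)&(c[...,0]<P[:,0].min()-18)&(c[...,0]>P[:,0].min()-60)&(abs(c[...,1]-P[:,1].mean())<90)
    if m.sum(): print('handle',m.sum(),c[m].mean(0),c[m].min(0),c[m].max(0))
q=np.array([(238,157),(687,68),(714,210),(262,298)])/5+[125,185]
P=px2w_z(d,q-0.4,8); print(P.round(1)); print('cr',P.mean(0),[np.linalg.norm(P[i]-P[(i+1)%4]).round(1) for i in range(4)])
ctr=P[:,:2].mean(0)
for nm,c in(('top',C),('scene',S)):
    dd=c[...,:2]-ctr
    m=(abs(dd)<130).all(-1)&(c[...,2]>37)&(c[...,2]<75)
    n,l,st,_=cv2.connectedComponentsWithStats(m.astype(np.uint8))
    for k in range(1,n):
        if st[k,4]>25:
            xy=c[l==k]; print(nm,st[k],cv2.minAreaRect(xy[:,:2].astype(np.float32)),np.percentile(xy[:,2],[10,50,95]).round(1))
```

```text
[[ 773.9  -64.9   75. ]
 [ 774.4 -297.4   75. ]
 [ 606.4 -296.6   75. ]
 [ 605.2  -64.9   75. ]]
mean [ 689.99707054 -180.94097319   75.        ] [np.float64(232.5), np.float64(168.0), np.float64(231.7), np.float64(168.6)]
top 5906 ((691.8991088867188, -180.64199829101562), (171.51622009277344, 235.21261596679688), 0.07237023860216141) 74.07649855703457
knob 115 ((660.4462890625, -180.9427490234375), (13.959030151367188, 44.564552307128906), 56.3488655090332) [ 99.8904273  107.48443167 110.83649448]
handle 232 [ 560.51968136 -177.42601424   50.73495147] [ 549.80592858 -228.07463901   44.30522043] [ 585.35279734 -130.62876642   57.60720762]
scene 9334 ((689.0787353515625, -183.07659912109375), (172.9710235595703, 235.65623474121094), 0.013815741054713726) 75.62520041972138
knob 247 ((659.7207641601562, -182.82232666015625), (14.995560646057129, 46.54678726196289), 60.0708122253418) [ 96.20881929 108.28164684 111.05057245]
handle 312 [ 560.08618891 -181.59513429   52.31377147] [ 547.29596818 -233.03048078   45.4674287 ] [ 585.26957925 -131.53230994   57.39221366]
[[534.  401.    8. ]
 
[... 645 characters left out ...]
707763671875, 364.8045349121094), (80.17364501953125, 19.96749496459961), 13.101106643676758) [39.5 43.4 47.7]
scene [363 177  21  32 277] ((502.03131103515625, 362.71551513671875), (81.08981323242188, 20.323041915893555), 13.540149688720703) [39.9 44.8 48.2]
scene [338 181  23  35 368] ((512.8970947265625, 305.30059814453125), (84.63395690917969, 23.314537048339844), 12.548672676086426) [42.  48.9 52.7]
scene [315 190  20  30 290] ((527.5341186523438, 249.20672607421875), (74.57837677001953, 21.092832565307617), 12.74765396118164) [41.3 47.1 50.7]
scene [290 195  21  31 354] ((538.0416259765625, 192.1007080078125), (72.67862701416016, 25.22740936279297), 13.932537078857422) [43.2 51.1 54.6]
```

```bash
cat >> h.py <<'E'
def st(goal=None,jaw=None):
    """state; goal=target TCP mm -> dp units; jaw=target angle(deg) of tool x in world xy"""
    o=ctrl.get_obs(); p=np.array(o['ee_pos']); R=cv2.Rodrigues(np.array(o['orientation'],float))[0]
    a=np.degrees(np.arctan2(R[1,0],R[0,0]))
    print('t',round(o['t'],2),'p',p.round(1),'jaw',round(a,1),'toolY',R[:,1].round(3),'w',round(o['width'],1),'F',np.round(o['ft_force'],1),'q6',round(o['qpos'][5],2))
    if goal is not None: print('dp',((np.array(goal)-p)/80).round(3))
    if jaw is not None:
        c,s=np.cos(np.radians(jaw)),np.sin(np.radians(jaw))
        x=np.array([c,s,0]);y=np.array([0,0,-1.]);Rt=np.c_[x,y,np.cross(x,y)]
        print('turn',(cv2.Rodrigues(Rt@R.T)[0].ravel()/np.pi).round(4))
E
python3 -c "
from h import *
st([552,-181,120],0)"
```

```text
t 0.1 p [ 167.7 -601.5  183.5] jaw -74.4 toolY [-0.     0.001 -1.   ] w 87.6 F [ 0.7  0.1 -0. ] q6 -0.02
dp [ 4.804  5.257 -0.794]
turn [-3.000e-04 -4.000e-04  4.135e-01]
```

jog_arm:
  steps:
    - {"dp":[1,1,0],"turn":[0,0,0.1],"claw":0.25}
    - {"dp":[1,1,0],"turn":[0,0,0.1],"claw":0.25}
    - {"dp":[1,1,0],"turn":[0,0,0.1],"claw":0.25}
    - {"dp":[1,1,0],"turn":[0,0,0.1],"claw":0.25}

```text
t: 0.43
ee_pos: [250.2, -517.4, 182.9]
orientation: [-1.429, 0.764, -0.76]
ft_force: [-0.2, -0.6, -0.4]
width: 64.6
```

jog_arm:
  steps:
    - {"dp":[1,1,0],"turn":[0,0,0.1],"claw":0.25}
    - {"dp":[1,1,0],"turn":[0,0,0.1],"claw":0.25}
    - {"dp":[1,1,0],"turn":[0,0,0.1],"claw":0.25}
    - {"dp":[1,1,0],"turn":[0,0,0.1],"claw":0.25}

```text
t: 0.77
ee_pos: [332.9, -433.8, 182.6]
orientation: [-1.504, 0.517, -0.512]
ft_force: [-0.1, -0.1, -1.1]
width: 38.0
```

jog_arm:
  steps:
    - {"dp":[1,1,0],"turn":[0,0,0.1],"claw":0.25}
    - {"dp":[1,1,0],"turn":[0,0,0.1],"claw":0.25}
    - {"dp":[1,1,0],"turn":[0,0,0.1],"claw":0.25}
    - {"dp":[1,1,0],"turn":[0,0,0.1],"claw":0.25}

```text
t: 1.1
ee_pos: [415.8, -351.0, 182.4]
orientation: [-1.549, 0.267, -0.262]
ft_force: [0.0, 0.1, 0.0]
width: 22.0
```

jog_arm:
  steps:
    - {"dp":[1,1,0],"turn":[0,0,0.1],"claw":0.25}
    - {"dp":[1,1,0],"turn":[0,0,0.1],"claw":0.25}
    - {"dp":[1,1,0],"turn":[0,0,0.1],"claw":0.25}
    - {"dp":[1,1,0],"turn":[0,0,0.1],"claw":0.25}

```text
t: 1.43
ee_pos: [499.0, -268.6, 182.4]
orientation: [-1.566, 0.016, -0.012]
ft_force: [0.5, -0.3, 1.0]
width: 21.9
```

```bash
python3 -c "
from h import *
st([552,-181,120],0)"
```

```text
t 1.43 p [ 499.  -268.6  182.4] jaw -1.0 toolY [-0.003  0.005 -1.   ] w 21.9 F [ 0.5 -0.3  1. ] q6 -0.5
dp [ 0.663  1.095 -0.78 ]
turn [-0.0016 -0.0009  0.0057]
```

jog_arm:
  steps:
    - {"dp":[0.66,1,-0.3],"turn":[-0.0016,-0.0009,0.0057],"claw":0.27}
    - {"dp":[0.66,1,-0.3],"turn":[-0.0016,-0.0009,0.0057],"claw":0.27}
    - {"dp":[0.66,1,-0.3],"turn":[-0.0016,-0.0009,0.0057],"claw":0.27}
    - {"dp":[0.66,1,-0.3],"turn":[-0.0016,-0.0009,0.0057],"claw":0.27}
    - {"dp":[0.66,1,-0.3],"turn":[-0.0016,-0.0009,0.0057],"claw":0.27}

```text
t: 1.85
ee_pos: [551.4, -188.9, 157.8]
orientation: [-1.571, 0.001, 0.001]
ft_force: [1.0, -0.4, 0.1]
width: 23.5
```

Run:
```python
from h import *
import pickle
for n in('top','scene'):
    d=pickle.load(open(n+'0.pkl','rb')); c=cloud(d)
    m=(c[...,2]>46)&(c[...,2]<60)&(c[...,0]>535)&(c[...,0]<565)&(abs(c[...,1]+181)<38)
    print(n,m.sum(),np.percentile(c[m],[5,50,95],axis=0).round(1))
    m=(c[...,2]>54)&(c[...,2]<68)&(c[...,0]>570)&(c[...,0]<602)&(abs(c[...,1]+181)<105)
    print(n,m.sum(),np.percentile(c[m],[2,5,50,95,98],axis=0).round(1))
st([552,-181,36],0)
```

```text
top 121 [[ 550.7 -215.8   47.5]
 [ 554.6 -180.3   51. ]
 [ 559.5 -146.    54.4]]
top 294 [[ 589.8 -282.4   54.8]
 [ 590.2 -276.1   55.6]
 [ 593.9 -180.9   59.4]
 [ 597.8  -85.7   62.4]
 [ 598.1  -79.7   63.5]]
scene 160 [[ 549.9 -214.9   48.1]
 [ 555.4 -181.4   52.5]
 [ 558.6 -146.8   55.7]]
scene 360 [[ 579.4 -279.5   54.8]
 [ 587.7 -273.    57.9]
 [ 592.7 -181.6   61.2]
 [ 596.2  -86.8   63.7]
 [ 596.5  -80.5   64.2]]
t 1.85 p [ 551.4 -188.9  157.8] jaw 0.0 toolY [-0.001 -0.    -1.   ] w 23.5 F [ 1.  -0.4  0.1] q6 -0.35
dp [ 0.007  0.099 -1.523]
turn [ 0.0001 -0.0004 -0.0001]
```

jog_arm:
  steps:
    - {"dp":[0.045,0.1,-0.75],"turn":[0,0,0],"claw":0.27}
    - {"dp":[0.045,0.1,-0.75],"turn":[0,0,0],"claw":0.27}
    - {"dp":[0.045,0.1,-0.75],"turn":[0,0,0],"claw":0.27}
    - {"dp":[0.045,0.1,-0.75],"turn":[0,0,0],"claw":0.27}

```text
t: 2.18
ee_pos: [553.8, -182.4, 97.5]
orientation: [-1.571, 0.004, 0.001]
ft_force: [0.9, 0.1, -0.2]
width: 23.9
```

jog_arm:
  steps:
    - {"dp":[0,0,-0.25],"turn":[0,0,0],"claw":0.27}
    - {"dp":[0,0,-0.5],"turn":[0,0,0],"claw":0.27}
    - {"dp":[0,0,-0.74],"turn":[0,0,0],"claw":0.27}
    - {"dp":[0,0,-0.74],"turn":[0,0,0],"claw":0.27}

```text
t: 2.52
ee_pos: [552.4, -183.3, 37.3]
orientation: [-1.57, 0.007, 0.002]
ft_force: [-0.6, -0.9, -0.1]
width: 24.1
```

jog_arm:
  steps:
    - {"dp":[0,0,0],"turn":[0,0,0],"claw":0}
    - {"dp":[0,0,0],"turn":[0,0,0],"claw":0}
    - {"dp":[0,0,0],"turn":[0,0,0],"claw":0}
    - {"dp":[0,0,0],"turn":[0,0,0],"claw":0}

```text
t: 2.85
ee_pos: [553.5, -183.9, 38.9]
orientation: [-1.571, 0.005, -0.0]
ft_force: [0.4, 0.3, 0.2]
width: 1.6
```

Run:
```python
from h import *
d=cam('scene'); save(d,'s1.png',(20,180,220,340),4)
p=w2p(d,[[553,-184,39],[555,-136,48],[555,-226,48]]);print((p-[20,180])*4)
d=cam('top'); save(d,'t1.png',(340,110,470,230),6)
st()
```

```text
[[430.18012441 185.09565418]
 [514.17193558 174.72395694]
 [346.4407997  184.3112179 ]]
t 2.95 p [ 553.1 -183.5   38.3] jaw -0.2 toolY [-0.004  0.    -1.   ] w 0.2 F [-0.5  0.2  0. ] q6 -0.34
```

View pics/s1.png

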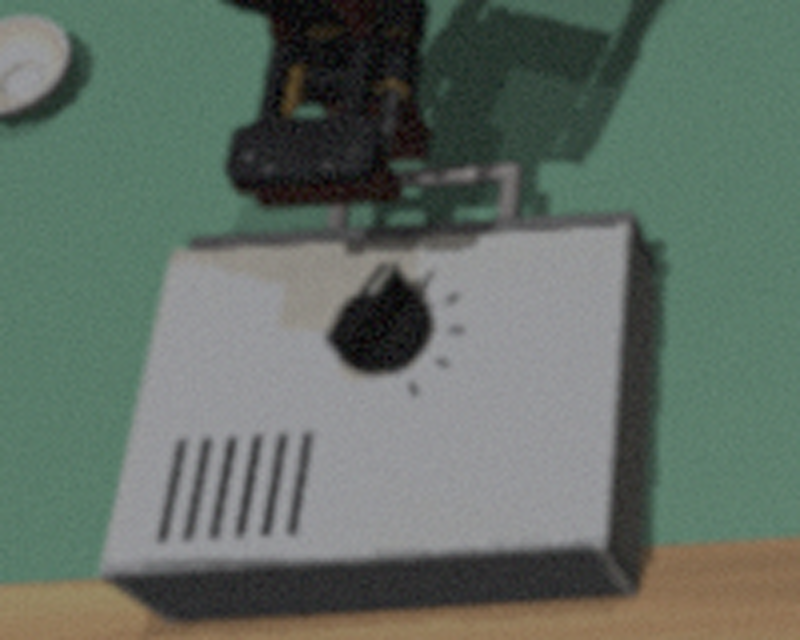

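View pics/t1.png

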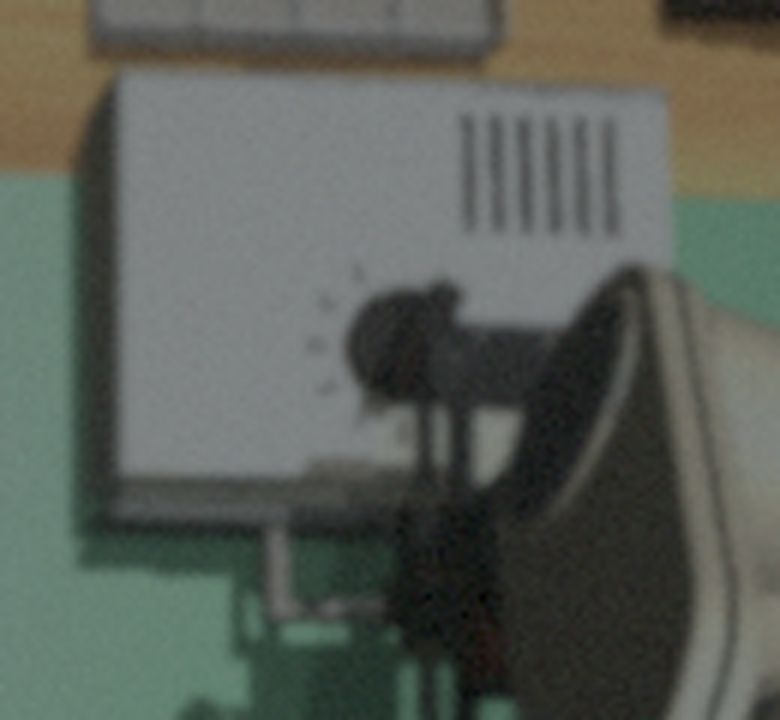

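Run:
```python
from h import *
P=[[553,-184,38],[553,-184,57],[553,-184,118],[555,-136,48],[555,-226,48]]
d=cam('scene'); print((w2p(d,P)-[20,180])*4)
c=cloud(d)
m=(abs(c[...,0]-553)<80)&(abs(c[...,1]+184)<120)&(c[...,2]>28)&(c[...,2]<260)
for lo,hi in((28,45),(45,56),(56,75),(75,100),(100,125),(125,160)):
    k=m&(c[...,2]>lo)&(c[...,2]<=hi)&(c[...,0]<600)
    print(lo,hi,k.sum(),np.percentile(c[k],[2,50,98],axis=0).round(0).tolist() if k.sum() else'')
save(d,'s2.png',(60,190,160,270),8)
d=cam('top'); print((w2p(d,P)-[340,110])*6)
c=cloud(d)
m=(abs(c[...,0]-553)<80)&(abs(c[...,1]+184)<120)&(c[...,2]>28)&(c[...,2]<260)
for lo,hi in((28,45),(45,56),(56,75),(75,100),(100,125),(125,160)):
    k=m&(c[...,2]>lo)&(c[...,2]<=hi)&(c[...,0]<600)
    print(lo,hi,k.sum(),np.percentile(c[k],[2,50,98],axis=0).round(0).tolist() if k.sum() else'')
```

```text
[[430.7300281  186.02608929]
 [420.11467976 168.05959141]
 [383.47499761 105.95951542]
 [514.17193558 174.72395694]
 [346.4407997  184.3112179 ]]
28 45 12 [[589.0, -71.0, 29.0], [595.0, -68.0, 38.0], [596.0, -67.0, 45.0]]
45 56 217 [[549.0, -229.0, 47.0], [557.0, -158.0, 52.0], [593.0, -69.0, 55.0]]
56 75 394 [[587.0, -294.0, 57.0], [593.0, -182.0, 61.0], [596.0, -71.0, 64.0]]
75 100 72 [[543.0, -189.0, 76.0], [561.0, -174.0, 89.0], [563.0, -172.0, 99.0]]
100 125 51 [[546.0, -181.0, 101.0], [560.0, -173.0, 111.0], [564.0, -172.0, 125.0]]
125 160 25 [[478.0, -195.0, 126.0], [577.0, -176.0, 156.0], [580.0, -153.0, 159.0]]
[[381.0306711  617.1659651 ]
 [395.58158294 612.52415011]
 [446.06293263 596.40722988]
 [274.29823214 607.241495  ]
 [487.87767618 612.2868585 ]]
28 45 45 [[590.0, -186.0, 28.0], [590.0, -122.0, 37.0], [593.0, -66.0, 43.0]]
45 56 161 [[551.0, -179.0, 46.0], [560.0, -139.0, 51.0], [595.0, -68.0, 55.0]]
56 75 158 [[590.0, -179.0, 57.0], [594.0, -125.0, 60.0], [598.0, -69.0, 64.0]]
75 100 17 [[545.0, -173.0, 78.0], [555.0, -171.0, 84.0], [563.0, -170.0, 95.0]]
100 125 1 [[562.0, -171.0, 105.0], [562.0, -171.0, 105.0], [562.0, -171.0, 105.0]]
125 160 3 [[473.0, -154.0, 155.0], [474.0, -153.0, 157.0], [478.0, -151.0, 159.0]]
```

View pics/s2.png

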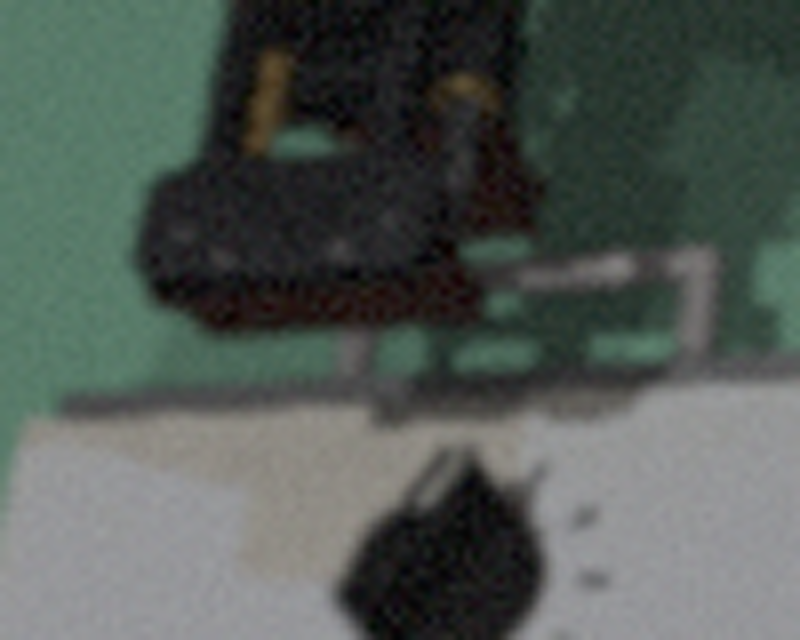

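Run:
```python
from h import *
for n in('scene','top'):
    d=cam(n); c=cloud(d)
    m=(abs(c[...,0]-553)<25)&(abs(c[...,1]+180)<20)&(c[...,2]>15)&(c[...,2]<120)
    v,u=np.where(m); o=np.argsort(c[m][:,2])
    print(n,m.sum()); 
    for i in o[::max(1,len(o)//30)]: print(u[i],v[i],c[v[i],u[i]].round(0),d['img'][v[i],u[i]])
st()
```

```text
scene 197
129 226 [ 556. -179.   44.] [54 58 57]
121 226 [ 557. -195.   48.] [45 55 46]
122 226 [ 558. -192.   50.] [57 70 64]
121 225 [ 556. -194.   50.] [50 49 48]
122 224 [ 554. -192.   51.] [56 51 53]
132 225 [ 558. -170.   51.] [76 76 74]
135 224 [ 556. -164.   52.] [103 103 100]
122 225 [ 557. -191.   52.] [51 56 56]
136 223 [ 554. -162.   52.] [123 118 118]
132 223 [ 554. -170.   53.] [97 96 94]
134 223 [ 555. -166.   54.] [111 110 110]
136 222 [ 553. -162.   54.] [107 107 107]
123 224 [ 556. -189.   54.] [56 54 55]
132 222 [ 553. -170.   56.] [80 78 76]
127 215 [ 549. -174.   78.] [28 27 25]
121 219 [ 560. -184.   81.] [52 53 49]
124 219 [ 561. -177.   82.] [45 49 46]
122 218 [ 561. -181.   86.] [35 29 25]
120 218 [ 561. -185.   86.] [29 19 20]
119 218 [ 562. -186.   88.] [32 22 17]
121 217 [ 561. -181.   90.] [29 17  8]
125 214 [ 556. -173.   93.] [27 17 19]
119 217 [ 563. -184.   93.] [33 21 24]
120 216 [ 562. -182.   95.] [34 23 20]
122 215 [ 561. -177.   98.] [27 16 14]
124 213 [ 557. -173.   99.] [29 15 16]
122 214 [ 561. -176.  101.] [27 19 15]
123 208 [ 548. -175.  104
[... 1647 characters left out ...]
 [46 58 50]
404 207 [ 562. -171.   83.] [30 36 32]
404 212 [ 550. -171.   83.] [31 33 29]
404 209 [ 557. -171.   84.] [35 37 32]
404 208 [ 560. -170.   85.] [31 36 31]
404 213 [ 548. -170.   85.] [34 40 35]
405 210 [ 555. -172.   86.] [29 31 29]
405 214 [ 545. -171.   88.] [45 58 49]
405 213 [ 547. -171.   90.] [32 34 29]
405 208 [ 559. -171.   90.] [22 30 26]
405 211 [ 552. -171.   91.] [29 30 27]
405 207 [ 561. -171.   91.] [32 33 34]
405 212 [ 549. -170.   92.] [30 33 31]
405 209 [ 556. -170.   93.] [29 29 29]
406 206 [ 563. -170.   99.] [26 34 32]
407 206 [ 562. -171.  105.] [21 29 25]
t 3.15 p [ 552.6 -183.2   37.5] jaw -0.2 toolY [-0.005  0.    -1.   ] w 0.3 F [-0.9 -0.1  1. ] q6 -0.34
```

jog_arm:
  steps:
    - {"dp":[0,0,0.5],"turn":[0,0,0],"claw":0.3}
    - {"dp":[-1,0.5,0.6],"turn":[0,0,0],"claw":0.3}
    - {"dp":[-1,1,0.6],"turn":[0,0,0],"claw":0.3}
    - {"dp":[-1,1,0.6],"turn":[0,0,0],"claw":0.3}

```text
t: 3.48
ee_pos: [470.6, -102.4, 85.9]
orientation: [-1.57, 0.008, 0.001]
ft_force: [0.9, 1.0, -0.4]
width: 23.8
```

jog_arm:
  steps:
    - {"dp":[-0.5,1,0],"turn":[0,0,0],"claw":0.3}
    - {"dp":[-0.5,1,0],"turn":[0,0,0],"claw":0.3}
    - {"dp":[-0.5,1,0],"turn":[0,0,0],"claw":0.3}
    - {"dp":[-0.5,1,0],"turn":[0,0,0],"claw":0.3}
    - {"dp":[-0.5,1,0],"turn":[0,0,0],"claw":0.3}

```text
t: 3.9
ee_pos: [431.5, -22.3, 86.2]
orientation: [-1.57, 0.006, 0.001]
ft_force: [0.6, 0.4, -0.3]
width: 26.4
```

Run:
```python
from h import *
st()
p=np.array(ctrl.get_obs()['ee_pos'])
for n in('scene','top'):
    d=cam(n); c=cloud(d)
    q=w2p(d,[p])[0]; print(n,q)
    b=[int(q[0])-60,int(q[1])-50,int(q[0])+60,int(q[1])+40]; b[1]=max(b[1],0)
    save(d,n+'3.png',tuple(b),6); print(b,(q-b[:2])*6)
    m=(abs(c[...,0]-p[0])<45)&(abs(c[...,1]-p[1])<30)&(c[...,2]>15)&(c[...,2]<p[2]+130)
    print(m.sum(), np.percentile(c[m],[1,3,10,50,90],axis=0).round(0))
```

```text
t 3.9 p [431.5 -22.3  86.2] jaw -0.2 toolY [-0.004  0.    -1.   ] w 26.4 F [ 0.6  0.4 -0.3] q6 -0.08
scene [200.59336698 164.70215903]
[140, 114, 260, 204] [363.5602019  304.21295416]
38 [[415. -34. 125.]
 [416. -33. 127.]
 [416. -30. 127.]
 [452. -20. 132.]
 [454.   5. 211.]]
top [342.54906974 260.68897969]
[282, 210, 402, 300] [363.29441843 304.13387814]Traceback (most recent call last):
  File "<stdin>", line 10, in <module>
    return _quantile_unchecked(
        a, q, axis, out, overwrite_input, method, keepdims, weights)
    return _ureduce(a,
                    func=_quantile_ureduce_func,
    ...<5 lines>...
                    overwrite_input=overwrite_input,
                    method=method)
    r = func(a, **kwargs)
    result = _quantile(arr,
                       quantiles=q,
    ...<2 lines>...
                       out=out,
                       weights=wgt)
    slices_having_nans = np.isnan(arr[-1, ...])
                                  ~~~^^^^^^^^^
IndexError: index -1 is out of bounds for axis 0 with size 0
```

View pics/scene3.png

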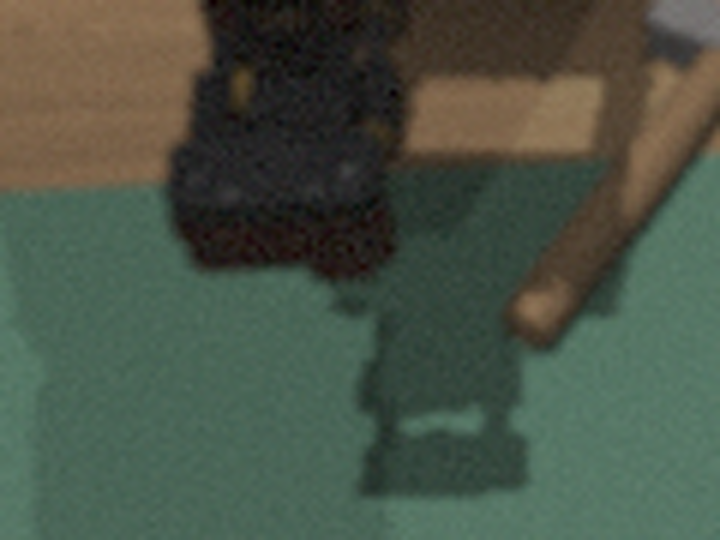

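View pics/top3.png

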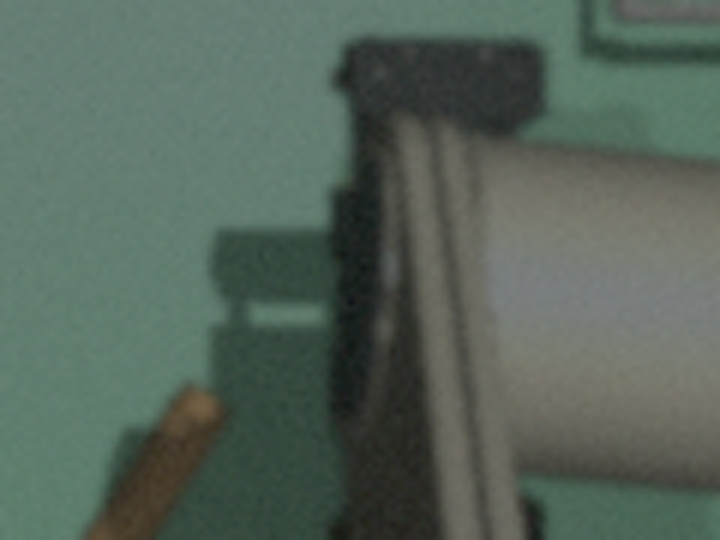

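Run:
```python
from h import *
st()
p=np.array(ctrl.get_obs()['ee_pos'])
for n in('scene','top'):
    d=cam(n); c=cloud(d)
    m=(abs(c[...,0]-p[0])<110)&(abs(c[...,1]-p[1])<60)&(c[...,2]>p[2]-20)&(c[...,2]<p[2]+180)
    v,u=np.where(m); o=np.argsort(c[m][:,2]); print(n,len(o))
    for i in o[:60:2]: print(u[i],v[i],c[v[i],u[i]].round(0))
    m=(abs(c[...,0]-440)<60)&(abs(c[...,1]-80)<60); print('bench',np.median(c[m][:,2]))
```

```text
t 4.0 p [432.  -23.2  86.1] jaw -0.3 toolY [-0.004  0.    -1.   ] w 26.0 F [-0.2 -1.2 -0. ] q6 -0.08
scene 1864
201 160 [452. -14. 127.]
198 160 [453. -20. 129.]
200 160 [453. -16. 129.]
191 160 [452. -35. 130.]
199 160 [454. -18. 130.]
193 160 [453. -31. 130.]
198 159 [453. -20. 132.]
193 159 [452. -30. 133.]
201 158 [451. -13. 133.]
201 159 [454. -13. 134.]
192 159 [453. -32. 134.]
195 159 [454. -26. 135.]
195 158 [511. -12. 205.]
198 158 [511.  -6. 206.]
173 159 [511. -53. 206.]
197 158 [512.  -7. 207.]
194 158 [512. -13. 207.]
190 158 [511. -21. 207.]
176 159 [512. -47. 207.]
183 158 [511. -34. 207.]
172 159 [512. -55. 207.]
177 159 [513. -45. 207.]
186 158 [511. -28. 208.]
180 158 [511. -40. 208.]
172 158 [510. -55. 208.]
178 158 [511. -43. 208.]
200 101 [359.  -7. 208.]
192 157 [511. -17. 209.]
187 158 [512. -26. 209.]
205 156 [510.   8. 209.]
bench 2.726943540586293
top 590
337 268 [418.  10. 210.]
337 274 [405.  10. 211.]
337 297 [359.  10. 212.]
337 273 [408.  11. 212.]
337 269 [416.  11. 212.]
337 272 [410.  11. 213.]
337 270 [414.  11. 213.]
337 299 [355.  10. 214.]
337 300 [353.  11. 215.]
338 222 [512.  10. 216.]
338 245 [464.  10. 218.]
343 230 [495.  -0. 218.]
339 240 [475.   8. 219.]
341 235 [485.   4. 219.]
338 244 [466.  10. 219.]
341 232 [491.   4. 220.]
341 231 [493.   4. 220.]
341 230 [495.   4. 220.]
338 250 [454.  10. 220.]
342 233 [489.   2. 221.]
343 231 [493.   0. 221.]
338 249 [456.  10. 221.]
343 232 [491.   1. 222.]
341 239 [477.   5. 222.]
338 297 [360.  10. 222.]
338 241 [472.  11. 222.]
339 224 [507.   9. 222.]
342 231 [493.   3. 222.]
340 240 [474.   7. 223.]
338 298 [358.  10. 223.]
bench 2.8816771193758237
```

jog_arm:
  steps:
    - {"dp":[0,0,-0.4],"turn":[0,0,0],"claw":0}
    - {"dp":[0,0,-0.8],"turn":[0,0,0],"claw":0}
    - {"dp":[0,0,-1],"turn":[0,0,0],"claw":0}
    - {"dp":[0,0,-1],"turn":[0,0,0],"claw":0}

```text
t: 4.43
ee_pos: [429.7, -24.1, 3.1]
orientation: [-1.57, 0.014, 0.002]
ft_force: [-1.4, 0.4, 0.6]
width: 3.1
```

Run:
```python
from h import *
st([431,-22,-28])
p=np.array(ctrl.get_obs()['ee_pos'])
d=cam('scene'); c=cloud(d)
m=(abs(c[...,0]-p[0])<40)&(abs(c[...,1]-p[1])<30)&(c[...,2]>20)&(c[...,2]<p[2]+180)
v,u=np.where(m); o=np.argsort(c[m][:,2])
for i in o[:40:3]: print(u[i],v[i],c[v[i],u[i]].round(0))
```

```text
t 4.43 p [429.7 -24.1   3.1] jaw -0.4 toolY [-0.01   0.001 -1.   ] w 3.1 F [-1.4  0.4  0.6] q6 -0.08
dp [ 0.016  0.026 -0.389]
194 162 [456. -29. 126.]
191 162 [457. -35. 128.]
197 162 [458. -22. 129.]
190 162 [458. -37. 130.]
210 161 [458.   5. 130.]
195 162 [459. -26. 130.]
209 161 [459.   4. 132.]
190 161 [457. -37. 132.]
197 161 [459. -22. 133.]
196 160 [457. -24. 134.]
189 160 [456. -38. 135.]
191 160 [457. -34. 136.]
209 159 [458.   4. 136.]
199 160 [460. -17. 137.]
```

jog_arm:
  steps:
    - {"dp":[0,0,-0.15],"turn":[0,0,0],"claw":0}
    - {"dp":[0,0,-0.3],"turn":[0,0,0],"claw":0}
    - {"dp":[0,0,-0.38],"turn":[0,0,0],"claw":0}
    - {"dp":[0,0,-0.38],"turn":[0,0,0],"claw":0}

```text
t: 4.82
ee_pos: [430.9, -24.4, -25.9]
orientation: [-1.57, 0.013, 0.001]
ft_force: [0.0, 0.8, 0.7]
width: 0.5
```

jog_arm:
  steps:
    - {"dp":[0,0,-0.04],"turn":[0,0,0],"claw":0}
    - {"dp":[0,0,-0.04],"turn":[0,0,0],"claw":0}
    - {"dp":[0,0,-0.07],"turn":[0,0,0],"claw":0}
    - {"dp":[0,0,-0.07],"turn":[0,0,0],"claw":0}

```text
t: 5.15
ee_pos: [431.2, -24.4, -31.3]
orientation: [-1.57, 0.013, 0.0]
ft_force: [-0.0, -0.1, -0.0]
width: 0.7
```

jog_arm:
  steps:
    - {"dp":[0,0,-0.03],"turn":[0,0,0],"claw":0}
    - {"dp":[0,0,-0.03],"turn":[0,0,0],"claw":0}
    - {"dp":[0,0,-0.06],"turn":[0,0,0],"claw":0}
    - {"dp":[0,0,-0.06],"turn":[0,0,0],"claw":0}

```text
t: 5.48
ee_pos: [431.0, -24.4, -36.3]
orientation: [-1.57, 0.013, 0.0]
ft_force: [-0.6, -0.7, -0.2]
width: 0.3
```

jog_arm:
  steps:
    - {"dp":[0,0,-0.03],"turn":[0,0,0],"claw":0}
    - {"dp":[0,0,-0.03],"turn":[0,0,0],"claw":0}

```text
t: 5.65
ee_pos: [431.2, -24.4, -38.2]
orientation: [-1.57, 0.013, 0.0]
ft_force: [-2.1, -0.3, 12.5]
width: 0.7
```

jog_arm:
  steps:
    - {"dp":[0,0,-0.03],"turn":[0,0,0],"claw":0}
    - {"dp":[0,0,-0.03],"turn":[0,0,0],"claw":0}

```text
t: 5.82
ee_pos: [431.2, -24.4, -38.4]
orientation: [-1.57, 0.012, 0.0]
ft_force: [-8.9, 0.3, 44.4]
width: 0.2
```

```bash
sed -i "s/p=np.array(o\['ee_pos'\]); R/p=np.array(o['ee_pos'])+[0,0,38]; R/" h.py; sed -i "s/'p',p.round/'TRUEp',p.round/" h.py; tail -15 h.py|head -5
```

```text
if box: im=im[box[1]:box[3],box[0]:box[2]]
    if s!=1: im=cv2.resize(im,None,fx=s,fy=s,interpolation=cv2.INTER_CUBIC)
    cv2.imwrite('pics/'+name,im)
def obs():
    o=ctrl.get_obs(); print({k:np.round(v,3).tolist() for k,v in o.items()})
```

jog_arm:
  steps:
    - {"dp":[0,0,0.4],"turn":[0,0,0],"claw":0.2}
    - {"dp":[0,0,0.8],"turn":[0,0,0],"claw":0.27}
    - {"dp":[0.5,-0.5,1],"turn":[0,0,0],"claw":0.27}
    - {"dp":[1,-1,1],"turn":[0,0,0],"claw":0.27}
    - {"dp":[1,-1,1],"turn":[0,0,0],"claw":0.27}

```text
t: 6.23
ee_pos: [514.3, -106.2, 43.4]
orientation: [-1.571, 0.008, -0.003]
ft_force: [0.0, -0.0, -0.3]
width: 23.1
```

```bash
python3 -c "
from h import *
st([555,-181,80],0)"
```

```text
t 6.23 TRUEp [ 514.3 -106.2   81.4] jaw -0.4 toolY [-0.004 -0.    -1.   ] w 23.1 F [ 0.  -0.  -0.3] q6 -0.22
dp [ 0.508 -0.935 -0.017]
turn [ 0.0001 -0.0011  0.0023]
```

jog_arm:
  steps:
    - {"dp":[0.51,-0.94,0],"turn":[0,-0.001,0.002],"claw":0.27}
    - {"dp":[0.51,-0.94,0],"turn":[0,-0.001,0.002],"claw":0.27}
    - {"dp":[0.51,-0.94,0],"turn":[0,-0.001,0.002],"claw":0.27}
    - {"dp":[0.51,-0.94,0],"turn":[0,-0.001,0.002],"claw":0.27}
    - {"dp":[0.51,-0.94,-0.25],"turn":[0,-0.001,0.002],"claw":0.27}
    - {"dp":[0.51,-0.94,-0.5],"turn":[0,-0.001,0.002],"claw":0.27}
    - {"dp":[0.51,-0.94,-0.56],"turn":[0,-0.001,0.002],"claw":0.27}
    - {"dp":[0.51,-0.94,-0.56],"turn":[0,-0.001,0.002],"claw":0.27}

```text
t: 6.9
ee_pos: [552.7, -179.6, -3.1]
orientation: [-1.569, 0.004, 0.004]
ft_force: [-0.8, -0.5, -0.2]
width: 23.6
```

jog_arm:
  steps:
    - {"dp":[0,0,0],"turn":[0,0,0],"claw":0}
    - {"dp":[0,0,0],"turn":[0,0,0],"claw":0}
    - {"dp":[0,0,0],"turn":[0,0,0],"claw":0}
    - {"dp":[0,0,0],"turn":[0,0,0],"claw":0}

```text
t: 7.23
ee_pos: [553.0, -179.2, -2.4]
orientation: [-1.569, 0.003, 0.003]
ft_force: [0.2, 3.6, 0.5]
width: 9.3
```

jog_arm:
  steps:
    - {"dp":[-0.2,0,0],"turn":[0,0,0],"claw":0}
    - {"dp":[-0.4,0,0],"turn":[0,0,0],"claw":0}
    - {"dp":[-0.6,0,0],"turn":[0,0,0],"claw":0}
    - {"dp":[-0.8,0,0],"turn":[0,0,0],"claw":0}
    - {"dp":[-1,0,0],"turn":[0,0,0],"claw":0}
    - {"dp":[-1,0,0],"turn":[0,0,0],"claw":0}

```text
t: 7.73
ee_pos: [469.9, -179.1, -2.4]
orientation: [-1.569, 0.006, 0.005]
ft_force: [-1.7, -0.1, -7.1]
width: 9.6
```

jog_arm:
  steps:
    - {"dp":[-0.2,0,0],"turn":[0,0,0],"claw":0}
    - {"dp":[-0.4,0,0],"turn":[0,0,0],"claw":0}
    - {"dp":[-0.41,0,0],"turn":[0,0,0],"claw":0}
    - {"dp":[-0.41,0,0],"turn":[0,0,0],"claw":0}

```text
t: 8.07
ee_pos: [447.5, -182.2, -0.8]
orientation: [-1.575, -0.008, -0.011]
ft_force: [25.7, 1.9, -23.0]
width: 9.2
```

jog_arm:
  steps:
    - {"dp":[0,0,0],"turn":[0,0,0],"claw":0.3}
    - {"dp":[0,0,0],"turn":[0,0,0],"claw":0.3}
    - {"dp":[0,0,0],"turn":[0,0,0],"claw":0.3}
    - {"dp":[0,0,0.5],"turn":[0,0,0],"claw":0.3}
    - {"dp":[0,0,1],"turn":[0,0,0],"claw":0.3}
    - {"dp":[0,0,1],"turn":[0,0,0],"claw":0.3}

```text
t: 8.57
ee_pos: [450.5, -183.6, 84.4]
orientation: [-1.578, -0.014, -0.016]
ft_force: [1.1, -0.3, 0.4]
width: 26.3
```

Run:
```python
from h import *
import pickle
st()
for n in('scene','top'):
    d=cam(n); c=cloud(d); save(d,n+'4.png'); pickle.dump(d,open(n+'4.pkl','wb'))
    m=(c[...,2]>56)&(c[...,2]<66)&(c[...,0]>440)&(c[...,0]<520)&(abs(c[...,1]+181)<112)
    print(n,m.sum(),np.percentile(c[m],[3,50,97],axis=0).round(1) if m.sum()>5 else '')
```

```text
t 8.57 TRUEp [ 450.5 -183.6  122.4] jaw -0.1 toolY [ 0.019 -0.008 -1.   ] w 26.3 F [ 1.1 -0.3  0.4] q6 -0.41
scene 417 [[ 482.3 -286.9   56.5]
 [ 488.5 -180.    60.8]
 [ 491.7  -75.9   63.9]]
top 175 [[ 484.3 -194.4   56.4]
 [ 488.2 -132.1   59.6]
 [ 492.1  -73.9   63.2]]
```

View pics/scene4.png

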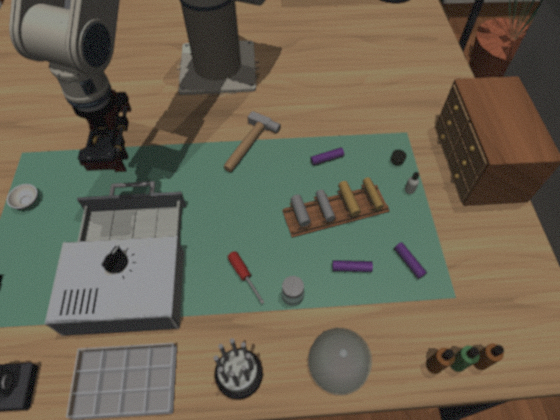

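jog_arm:
  steps:
    - {"dp":[0.2,0.95,0],"turn":[0,0,-0.09],"claw":0.5}
    - {"dp":[0.2,0.95,0],"turn":[0,0,-0.09],"claw":0.5}
    - {"dp":[0.2,0.95,0],"turn":[0,0,-0.09],"claw":0.5}

```text
t: 8.92
ee_pos: [463.0, -103.6, 79.5]
orientation: [-1.566, 0.218, -0.236]
ft_force: [-0.3, -1.3, 0.3]
width: 42.0
```

jog_arm:
  steps:
    - {"dp":[0.2,0.95,0],"turn":[0,0,-0.09],"claw":0.5}
    - {"dp":[0.2,0.95,0],"turn":[0,0,-0.09],"claw":0.5}
    - {"dp":[0.2,0.95,0],"turn":[0,0,-0.09],"claw":0.5}

```text
t: 9.17
ee_pos: [478.0, -24.5, 78.1]
orientation: [-1.532, 0.446, -0.457]
ft_force: [-0.3, 0.2, -0.6]
width: 43.8
```

jog_arm:
  steps:
    - {"dp":[0.2,0.95,0],"turn":[0,0,-0.09],"claw":0.5}
    - {"dp":[0.2,0.95,0],"turn":[0,0,-0.09],"claw":0.5}
    - {"dp":[0.2,0.95,0],"turn":[0,0,-0.09],"claw":0.5}

```text
t: 9.42
ee_pos: [493.6, 54.9, 76.8]
orientation: [-1.474, 0.671, -0.678]
ft_force: [0.1, 1.0, 0.2]
width: 44.1
```

jog_arm:
  steps:
    - {"dp":[0.2,0.95,0],"turn":[0,0,-0.09],"claw":0.5}
    - {"dp":[0.2,0.95,0],"turn":[0,0,-0.09],"claw":0.5}
    - {"dp":[0.2,0.95,0],"turn":[0,0,-0.09],"claw":0.5}

```text
t: 9.67
ee_pos: [509.8, 135.0, 75.5]
orientation: [-1.39, 0.892, -0.895]
ft_force: [0.4, 1.2, -0.1]
width: 44.2
```

```bash
cat >> h.py <<'E'
def bars():
    """bars on cradle (z 37..75) seen by both cams"""
    for nm in('top','scene'):
        d=cam(nm); c=cloud(d); dd=c[...,:2]-np.array([523.6,279])
        m=(abs(dd)<140).all(-1)&(c[...,2]>37)&(c[...,2]<58)
        n,l,s,_=cv2.connectedComponentsWithStats(m.astype(np.uint8))
        for k in range(1,n):
            if s[k,4]>60:
                r=cv2.minAreaRect(c[l==k][:,:2].astype(np.float32)); print(nm,np.round(r[0],1),np.round(r[1],1),round(r[2],1),s[k,4])
E
python3 -c "
from h import *
st([539.2,193.4,122],-77); bars()"
```

```text
t 9.67 TRUEp [509.8 135.  113.5] jaw -65.8 toolY [-0.004 -0.01  -1.   ] w 44.2 F [ 0.4  1.2 -0.1] q6 1.4
dp [0.367 0.73  0.106]
turn [ 0.0029 -0.0015 -0.0623]
top [529.2 251.6] [73.8 21.4] 12.3 213
top [514.9 307.8] [84.3 23.9] 12.7 321
top [503.2 365.1] [80.5 19.7] 13.1 247
scene [500.9 361.7] [81.1 20.3] 14.0 272
scene [513.  305.1] [85.8 23.9] 13.5 367
scene [527.3 249.1] [74.3 21.6] 12.2 290
scene [538.3 192.2] [72.1 25.4] 13.5 350
```

jog_arm:
  steps:
    - {"dp":[0.37,0.73,0],"turn":[0.003,-0.0015,-0.062],"claw":0.5}
    - {"dp":[0.37,0.73,0],"turn":[0.003,-0.0015,-0.062],"claw":0.5}
    - {"dp":[0.37,0.73,-0.3],"turn":[0.003,-0.0015,-0.062],"claw":0.5}
    - {"dp":[0.37,0.73,-0.3],"turn":[0.003,-0.0015,-0.062],"claw":0.5}
    - {"dp":[0.37,0.73,-0.3],"turn":[0.003,-0.0015,-0.062],"claw":0.5}

```text
t: 10.18
ee_pos: [535.4, 188.6, 49.4]
orientation: [-1.318, 1.039, -1.032]
ft_force: [-0.1, 0.9, 0.2]
width: 43.8
```

```bash
python3 -c "
from h import *
st([539.2,193.4,29],-77)"
```

```text
t 10.18 TRUEp [535.4 188.6  87.4] jaw -76.5 toolY [-0.008 -0.003 -1.   ] w 43.8 F [-0.1  0.9  0.2] q6 1.65
dp [ 0.047  0.06  -0.73 ]
turn [ 0.0009 -0.0025 -0.0025]
```

jog_arm:
  steps:
    - {"dp":[0.05,0.06,0],"turn":[0.001,-0.0025,-0.0025],"claw":0.5}
    - {"dp":[0.05,0.06,-0.3],"turn":[0.001,-0.0025,-0.0025],"claw":0.5}
    - {"dp":[0.05,0.06,-0.6],"turn":[0.001,-0.0025,-0.0025],"claw":0.5}
    - {"dp":[0.05,0.06,-0.73],"turn":[0.001,-0.0025,-0.0025],"claw":0.5}
    - {"dp":[0.05,0.06,-0.73],"turn":[0.001,-0.0025,-0.0025],"claw":0.5}

```text
t: 10.6
ee_pos: [537.6, 192.2, -10.6]
orientation: [-1.311, 1.043, -1.039]
ft_force: [0.5, 0.2, 0.2]
width: 44.0
```

jog_arm:
  steps:
    - {"dp":[0.0,0.0,0],"turn":[0,0,0],"claw":0}
    - {"dp":[0,0,0],"turn":[0,0,0],"claw":0}
    - {"dp":[0,0,0],"turn":[0,0,0],"claw":0}
    - {"dp":[0,0,0],"turn":[0,0,0],"claw":0}
    - {"dp":[0,0,0],"turn":[0,0,0],"claw":0}

```text
t: 11.02
ee_pos: [538.2, 193.2, -9.2]
orientation: [-1.309, 1.043, -1.039]
ft_force: [-2.9, 4.0, 2.6]
width: 25.3
```

```bash
python3 -c "
from h import *
st()"
```

```text
t 11.02 TRUEp [538.2 193.2  28.8] jaw -77.0 toolY [-0.002  0.001 -1.   ] w 25.3 F [-2.9  4.   2.6] q6 1.67
```

jog_arm:
  steps:
    - {"dp":[0,0,0.3],"turn":[0,0,0],"claw":0}
    - {"dp":[0,0,0.6],"turn":[0,0,0],"claw":0}
    - {"dp":[0,-0.3,0.8],"turn":[0,0,0],"claw":0}
    - {"dp":[0,-0.7,0.8],"turn":[0,0,0],"claw":0}
    - {"dp":[0,-1,0.8],"turn":[0,0,0],"claw":0}

```text
t: 11.43
ee_pos: [539.2, 112.4, 56.9]
orientation: [-1.307, 1.039, -1.04]
ft_force: [0.4, 0.0, -1.8]
width: 25.7
```

jog_arm:
  steps:
    - {"dp":[0,-0.4,0],"turn":[0,0,-0.024],"claw":0}
    - {"dp":[0,-0.8,0],"turn":[0,0,-0.024],"claw":0}
    - {"dp":[0,-1,0],"turn":[0,0,-0.024],"claw":0}

```text
t: 11.68
ee_pos: [539.2, 29.7, 57.9]
orientation: [-1.275, 1.096, -1.098]
ft_force: [0.1, 1.0, -3.4]
width: 25.8
```

jog_arm:
  steps:
    - {"dp":[0,-0.4,0],"turn":[0,0,-0.024],"claw":0}
    - {"dp":[0,-0.8,0],"turn":[0,0,-0.024],"claw":0}
    - {"dp":[0,-1,0],"turn":[0,0,-0.024],"claw":0}

```text
t: 11.93
ee_pos: [539.4, -53.2, 58.9]
orientation: [-1.241, 1.151, -1.157]
ft_force: [1.3, -0.3, -2.2]
width: 25.0
```

jog_arm:
  steps:
    - {"dp":[0,-0.4,0],"turn":[0,0,-0.024],"claw":0}
    - {"dp":[0,-0.8,0],"turn":[0,0,-0.024],"claw":0}
    - {"dp":[0,-1,0],"turn":[0,0,-0.024],"claw":0}

```text
t: 12.18
ee_pos: [539.8, -136.2, 59.9]
orientation: [-1.205, 1.206, -1.215]
ft_force: [-0.4, 0.1, -1.4]
width: 25.3
```

```bash
python3 -c "
from h import *
st([540,-205,85],-90)"
```

```text
t 12.18 TRUEp [ 539.8 -136.2   97.9] jaw -90.2 toolY [ 0.006 -0.002 -1.   ] w 25.3 F [-0.4  0.1 -1.4] q6 1.31
dp [ 0.003 -0.859 -0.161]
turn [0.0006 0.0018 0.001 ]
```

jog_arm:
  steps:
    - {"dp":[0,-0.43,0],"turn":[0,0.002,0.001],"claw":0}
    - {"dp":[0,-0.86,0],"turn":[0,0.002,0.001],"claw":0}
    - {"dp":[0,-0.86,-0.3],"turn":[0,0.002,0.001],"claw":0}
    - {"dp":[0,-0.86,-0.5],"turn":[0,0.002,0.001],"claw":0}
    - {"dp":[0,-0.86,-0.5],"turn":[0,0.002,0.001],"claw":0}

```text
t: 12.6
ee_pos: [537.6, -205.1, 17.9]
orientation: [-1.212, 1.213, -1.208]
ft_force: [-0.9, 0.2, -2.0]
width: 25.7
```

Run:
```python
from h import *
st([540,-205,16],-90)
d=cam('scene'); save(d,'s5.png',(50,170,200,290),5)
P=[[540,-205,60],[492,-181,10],[598,-181,10],[540,-79,36],[540,-283,36]]
print((w2p(d,P)-[50,170])*5)
```

```text
t 12.6 TRUEp [ 537.6 -205.1   55.9] jaw -90.1 toolY [-0.004 -0.    -1.   ] w 25.7 F [-0.9  0.2 -2. ] q6 1.19
dp [ 0.03   0.001 -0.499]
turn [ 0.0001 -0.0014  0.0004]
[[327.8244357  233.35498965]
 [429.43348513 198.75834563]
 [401.91675869 403.91347284]
 [633.2489607  245.60832668]
 [167.17591545 272.20276811]]
```

View pics/s5.png

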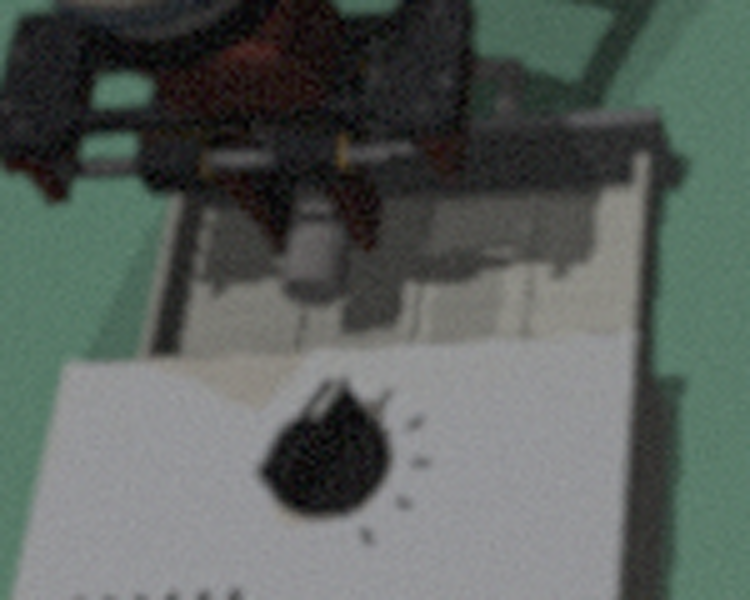

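jog_arm:
  steps:
    - {"dp":[0.03,0,-0.2],"turn":[0,-0.001,0],"claw":0}
    - {"dp":[0.03,0,-0.35],"turn":[0,-0.001,0],"claw":0}
    - {"dp":[0.03,0,-0.45],"turn":[0,-0.001,0],"claw":0}
    - {"dp":[0.03,0,-0.5],"turn":[0,-0.001,0],"claw":0}
    - {"dp":[0.03,0,-0.5],"turn":[0,-0.001,0],"claw":0}

```text
t: 13.07
ee_pos: [540.3, -204.4, -21.4]
orientation: [-1.21, 1.21, -1.209]
ft_force: [-1.0, 1.0, -3.4]
width: 25.3
```

```bash
python3 -c "
from h import *
st([540,-205,15],-90)"
```

```text
t 13.07 TRUEp [ 540.3 -204.4   16.6] jaw -90.0 toolY [-0.001 -0.    -1.   ] w 25.3 F [-1.   1.  -3.4] q6 1.19
dp [-0.004 -0.008 -0.02 ]
turn [ 0.0001 -0.0005 -0.    ]
```

jog_arm:
  steps:
    - {"dp":[0,0,-0.02],"turn":[0,0,0],"claw":0}
    - {"dp":[0,0,-0.02],"turn":[0,0,0],"claw":0.36}
    - {"dp":[0,0,-0.02],"turn":[0,0,0],"claw":0.36}
    - {"dp":[0,0,-0.02],"turn":[0,0,0],"claw":0.36}
    - {"dp":[0,0,0.2],"turn":[0,0,0],"claw":0.36}
    - {"dp":[0,0,0.6],"turn":[0,0,0],"claw":0.36}
    - {"dp":[0,0,0.95],"turn":[0,0,0],"claw":0.36}
    - {"dp":[0,0,0.95],"turn":[0,0,0],"claw":0.36}

```text
t: 13.73
ee_pos: [544.0, -205.9, 60.0]
orientation: [-1.207, 1.202, -1.215]
ft_force: [1.0, -1.6, 0.1]
width: 31.7
```

jog_arm:
  steps:
    - {"dp":[0,0.5,0.1],"turn":[0,0,0],"claw":0.5}
    - {"dp":[0,1,0.1],"turn":[0,0,0],"claw":0.5}
    - {"dp":[0,1,0.1],"turn":[0,0,0],"claw":0.5}

```text
t: 13.98
ee_pos: [543.8, -121.3, 68.7]
orientation: [-1.207, 1.201, -1.212]
ft_force: [0.2, -0.0, -0.6]
width: 43.2
```

jog_arm:
  steps:
    - {"dp":[0,0.5,0],"turn":[0,0,0.024],"claw":0.5}
    - {"dp":[0,1,0],"turn":[0,0,0.024],"claw":0.5}
    - {"dp":[0,1,0],"turn":[0,0,0.024],"claw":0.5}

```text
t: 14.23
ee_pos: [543.3, -36.5, 68.6]
orientation: [-1.243, 1.143, -1.153]
ft_force: [-0.2, 0.7, -0.6]
width: 44.0
```

jog_arm:
  steps:
    - {"dp":[0,0.5,0],"turn":[0,0,0.024],"claw":0.5}
    - {"dp":[0,1,0],"turn":[0,0,0.024],"claw":0.5}
    - {"dp":[0,1,0],"turn":[0,0,0.024],"claw":0.5}

```text
t: 14.48
ee_pos: [543.2, 48.1, 68.6]
orientation: [-1.276, 1.084, -1.093]
ft_force: [-1.0, -0.5, 0.8]
width: 43.5
```

```bash
cat >> h.py <<'E'
def drawer():
    for nm in('top','scene'):
        d=cam(nm); c=cloud(d)
        m=(c[...,0]>497)&(c[...,0]<596)&(abs(c[...,1]+181)<97)&(c[...,2]>20)&(c[...,2]<60)
        n,l,s,_=cv2.connectedComponentsWithStats(m.astype(np.uint8))
        for k in range(1,n):
            if s[k,4]>40:
                r=cv2.minAreaRect(c[l==k][:,:2].astype(np.float32)); print('drawer',nm,np.round(r[0],1),np.round(r[1],1),round(r[2],1),s[k,4],np.percentile(c[l==k][:,2],[50,95]).round(1))
E
python3 - <<'E'
from h import *
st([528,250.3,110],-77); bars(); drawer()
d=cam('scene'); save(d,'s6.png',(40,150,420,320),2)
E
```

```text
t 14.48 TRUEp [543.2  48.1 106.6] jaw -80.8 toolY [ 0.007  0.001 -1.   ] w 43.5 F [-1.  -0.5  0.8] q6 1.48
dp [-0.191  2.528  0.043]
turn [-0.0003  0.0024  0.0209]
top [529.3 251.5] [73.8 21.9] 12.9 260
top [514.7 307.9] [83.7 24.5] 12.8 330
top [503.1 365. ] [80.2 19.8] 13.1 252
scene [500.9 362.6] [81.8 20.2] 12.9 271
scene [512.5 305.5] [86.  23.9] 12.2 365
scene [527.3 249.1] [73.9 21.6] 13.2 291
drawer top [ 542.9 -201.5] [25.9 70.8] 86.9 297 [32.4 36.4]
drawer scene [ 540.7 -204.1] [26.7 72.3] 89.7 367 [33.7 37.8]
```

View pics/s6.png

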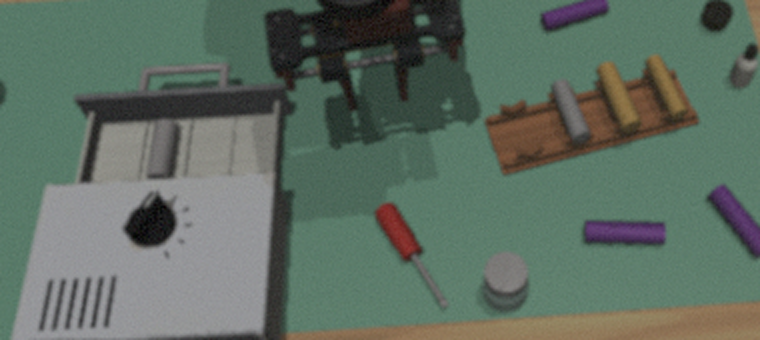

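jog_arm:
  steps:
    - {"dp":[-0.06,0.5,0],"turn":[0,0.002,0.01],"claw":0.5}
    - {"dp":[-0.06,0.95,0],"turn":[0,0.002,0.01],"claw":0.5}
    - {"dp":[-0.06,0.95,0],"turn":[0,0.002,0.01],"claw":0.5}

```text
t: 14.98
ee_pos: [539.2, 120.6, 68.7]
orientation: [-1.29, 1.069, -1.07]
ft_force: [0.3, -0.3, 0.2]
width: 43.8
```

jog_arm:
  steps:
    - {"dp":[-0.06,0.5,0],"turn":[0,0,0.01],"claw":0.5}
    - {"dp":[-0.06,0.95,0],"turn":[0,0,0.01],"claw":0.5}
    - {"dp":[-0.06,0.95,0],"turn":[0,0,0.01],"claw":0.5}

```text
t: 15.23
ee_pos: [535.5, 199.6, 69.0]
orientation: [-1.301, 1.043, -1.046]
ft_force: [0.3, 0.4, -1.0]
width: 43.8
```

```bash
python3 -c "
from h import *
st([528.3,250.3,75],-77)"
```

```text
t 15.23 TRUEp [535.5 199.6 107. ] jaw -77.4 toolY [ 0.004  0.002 -1.   ] w 43.8 F [ 0.3  0.4 -1. ] q6 1.68
dp [-0.09   0.633 -0.401]
turn [-0.0008  0.0011  0.002 ]
```

jog_arm:
  steps:
    - {"dp":[-0.09,0.4,0],"turn":[-0.001,0.001,0.002],"claw":0.5}
    - {"dp":[-0.09,0.63,0],"turn":[-0.001,0.001,0.002],"claw":0.5}
    - {"dp":[-0.09,0.63,-0.3],"turn":[-0.001,0.001,0.002],"claw":0.5}
    - {"dp":[-0.09,0.63,-0.4],"turn":[-0.001,0.001,0.002],"claw":0.5}
    - {"dp":[-0.09,0.63,-0.4],"turn":[-0.001,0.001,0.002],"claw":0.5}

```text
t: 15.65
ee_pos: [526.7, 247.6, 34.9]
orientation: [-1.312, 1.043, -1.041]
ft_force: [-0.7, 0.2, -0.4]
width: 44.0
```

```bash
python3 -c "
from h import *
st([528.3,250.3,27],-77)"
```

```text
t 15.65 TRUEp [526.7 247.6  72.9] jaw -77.1 toolY [-0.004 -0.003 -1.   ] w 44.0 F [-0.7  0.2 -0.4] q6 1.77
dp [ 0.019  0.034 -0.573]
turn [ 0.001  -0.0013  0.0004]
```

jog_arm:
  steps:
    - {"dp":[0.02,0.035,0],"turn":[0.001,-0.001,0],"claw":0.5}
    - {"dp":[0.02,0.035,-0.3],"turn":[0.001,-0.001,0],"claw":0.5}
    - {"dp":[0.02,0.035,-0.57],"turn":[0.001,-0.001,0],"claw":0.5}
    - {"dp":[0.02,0.035,-0.57],"turn":[0.001,-0.001,0],"claw":0.5}
    - {"dp":[0.02,0.035,-0.57],"turn":[0.001,-0.001,0],"claw":0.5}
    - {"dp":[0.02,0.035,-0.57],"turn":[0.001,-0.001,0],"claw":0}
    - {"dp":[0.02,0.035,-0.57],"turn":[0.001,-0.001,0],"claw":0}
    - {"dp":[0.02,0.035,-0.57],"turn":[0.001,-0.001,0],"claw":0}
    - {"dp":[0.02,0.035,-0.57],"turn":[0.001,-0.001,0],"claw":0}
    - {"dp":[0.02,0.035,-0.57],"turn":[0.001,-0.001,0],"claw":0}

```text
t: 16.48
ee_pos: [529.1, 250.9, -9.7]
orientation: [-1.306, 1.041, -1.041]
ft_force: [0.3, 1.1, 5.9]
width: 21.1
```

```bash
python3 -c "
from h import *
st([540,-252,85],-90)"
```

```text
t 16.48 TRUEp [529.1 250.9  28.3] jaw -77.1 toolY [ 0.001  0.001 -1.   ] w 21.1 F [0.3 1.1 5.9] q6 1.77
dp [ 0.136 -6.286  0.708]
turn [-0.0003  0.0003 -0.0718]
```

jog_arm:
  steps:
    - {"dp":[0,0,0.3],"turn":[0,0,0],"claw":0}
    - {"dp":[0,0,0.6],"turn":[0,0,0],"claw":0}
    - {"dp":[0,-0.3,0.85],"turn":[0,0,0],"claw":0}
    - {"dp":[0,-0.7,0.85],"turn":[0,0,0],"claw":0}
    - {"dp":[0,-1,0.85],"turn":[0,0,0],"claw":0}

```text
t: 16.9
ee_pos: [529.5, 170.0, 59.7]
orientation: [-1.305, 1.039, -1.041]
ft_force: [0.1, 0.1, -3.8]
width: 21.2
```

jog_arm:
  steps:
    - {"dp":[0.03,-0.4,0],"turn":[0,0,-0.018],"claw":0}
    - {"dp":[0.03,-0.8,0],"turn":[0,0,-0.018],"claw":0}
    - {"dp":[0.03,-1,0],"turn":[0,0,-0.018],"claw":0}

```text
t: 17.15
ee_pos: [531.1, 87.2, 59.7]
orientation: [-1.283, 1.082, -1.084]
ft_force: [0.2, -0.6, -2.5]
width: 21.2
```

jog_arm:
  steps:
    - {"dp":[0.03,-0.4,0],"turn":[0,0,-0.018],"claw":0}
    - {"dp":[0.03,-0.8,0],"turn":[0,0,-0.018],"claw":0}
    - {"dp":[0.03,-1,0],"turn":[0,0,-0.018],"claw":0}

```text
t: 17.4
ee_pos: [533.0, 4.5, 59.6]
orientation: [-1.259, 1.125, -1.128]
ft_force: [0.5, -0.0, -3.0]
width: 21.5
```

jog_arm:
  steps:
    - {"dp":[0.03,-0.4,0],"turn":[0,0,-0.018],"claw":0}
    - {"dp":[0.03,-0.8,0],"turn":[0,0,-0.018],"claw":0}
    - {"dp":[0.03,-1,0],"turn":[0,0,-0.018],"claw":0}

```text
t: 17.65
ee_pos: [535.0, -78.3, 59.6]
orientation: [-1.234, 1.168, -1.171]
ft_force: [0.4, -0.2, -2.3]
width: 20.9
```

jog_arm:
  steps:
    - {"dp":[0.03,-0.4,0],"turn":[0,0,-0.018],"claw":0}
    - {"dp":[0.03,-0.8,0],"turn":[0,0,-0.018],"claw":0}
    - {"dp":[0.03,-1,0],"turn":[0,0,-0.018],"claw":0}

```text
t: 17.9
ee_pos: [537.4, -161.3, 59.6]
orientation: [-1.207, 1.21, -1.215]
ft_force: [0.6, 0.2, -2.2]
width: 21.6
```

```bash
python3 -c "
from h import *
st([540,-252,60],-90)"
```

```text
t 17.9 TRUEp [ 537.4 -161.3   97.6] jaw -90.2 toolY [ 0.002 -0.002 -1.   ] w 21.6 F [ 0.6  0.2 -2.2] q6 1.26
dp [ 0.033 -1.134 -0.47 ]
turn [0.0006 0.0005 0.0014]
```

jog_arm:
  steps:
    - {"dp":[0.03,-0.5,0],"turn":[0,0,0.001],"claw":0}
    - {"dp":[0.03,-1,0],"turn":[0,0,0.001],"claw":0}
    - {"dp":[0.03,-1,-0.2],"turn":[0,0,0.001],"claw":0}
    - {"dp":[0.03,-1,-0.4],"turn":[0,0,0.001],"claw":0}
    - {"dp":[0.03,-1,-0.4],"turn":[0,0,0.001],"claw":0}

```text
t: 18.32
ee_pos: [537.1, -241.1, 24.9]
orientation: [-1.21, 1.214, -1.209]
ft_force: [-0.9, 0.4, -2.7]
width: 21.0
```

```bash
python3 -c "
from h import *
st([540,-252,15],-90)"
```

```text
t 18.32 TRUEp [ 537.1 -241.1   62.9] jaw -90.2 toolY [-0.003  0.    -1.   ] w 21.0 F [-0.9  0.4 -2.7] q6 1.13
dp [ 0.036 -0.136 -0.599]
turn [-0.0001 -0.001   0.0008]
```

jog_arm:
  steps:
    - {"dp":[0.035,-0.14,0],"turn":[0,-0.001,0.001],"claw":0}
    - {"dp":[0.035,-0.14,-0.2],"turn":[0,-0.001,0.001],"claw":0}
    - {"dp":[0.035,-0.14,-0.4],"turn":[0,-0.001,0.001],"claw":0}
    - {"dp":[0.035,-0.14,-0.55],"turn":[0,-0.001,0.001],"claw":0}
    - {"dp":[0.035,-0.14,-0.6],"turn":[0,-0.001,0.001],"claw":0}
    - {"dp":[0.035,-0.14,-0.6],"turn":[0,-0.001,0.001],"claw":0}

```text
t: 18.82
ee_pos: [539.4, -252.0, -23.8]
orientation: [-1.21, 1.21, -1.207]
ft_force: [-0.1, -0.5, -2.3]
width: 21.1
```

```bash
python3 -c "
from h import *
st([540,-252,15],-90)"
```

```text
t 18.82 TRUEp [ 539.4 -252.    14.2] jaw -89.9 toolY [-0.002  0.001 -1.   ] w 21.1 F [-0.1 -0.5 -2.3] q6 1.11
dp [ 0.007 -0.     0.011]
turn [-0.0003 -0.0005 -0.0003]
```

jog_arm:
  steps:
    - {"dp":[0,0,0],"turn":[0,0,0],"claw":0.33}
    - {"dp":[0,0,0],"turn":[0,0,0],"claw":0.33}
    - {"dp":[0,0,0],"turn":[0,0,0],"claw":0.33}
    - {"dp":[0,0,0.2],"turn":[0,0,0],"claw":0.33}
    - {"dp":[0,0,0.6],"turn":[0,0,0],"claw":0.33}
    - {"dp":[0,0,0.95],"turn":[0,0,0],"claw":0.33}
    - {"dp":[0,0.4,0.95],"turn":[0,0,0],"claw":0.5}
    - {"dp":[0,0.9,0.95],"turn":[0,0,0],"claw":0.5}
    - {"dp":[0,1,0.95],"turn":[0,0,0],"claw":0.5}

```text
t: 19.57
ee_pos: [539.3, -168.5, 53.6]
orientation: [-1.21, 1.209, -1.206]
ft_force: [0.6, 0.8, 0.1]
width: 43.1
```

jog_arm:
  steps:
    - {"dp":[0,0.5,0.1],"turn":[0,0,0.024],"claw":0.5}
    - {"dp":[0,1,0.1],"turn":[0,0,0.024],"claw":0.5}
    - {"dp":[0,1,0.1],"turn":[0,0,0.024],"claw":0.5}

```text
t: 19.82
ee_pos: [539.2, -83.5, 62.5]
orientation: [-1.245, 1.15, -1.147]
ft_force: [-0.4, -1.0, -0.4]
width: 44.1
```

jog_arm:
  steps:
    - {"dp":[0,0.5,0],"turn":[0,0,0.024],"claw":0.5}
    - {"dp":[0,1,0],"turn":[0,0,0.024],"claw":0.5}
    - {"dp":[0,1,0],"turn":[0,0,0.024],"claw":0.5}

```text
t: 20.07
ee_pos: [539.3, 1.1, 63.1]
orientation: [-1.278, 1.09, -1.087]
ft_force: [-1.7, 0.6, 0.0]
width: 44.2
```

jog_arm:
  steps:
    - {"dp":[0,0.5,0],"turn":[0,0,0.024],"claw":0.5}
    - {"dp":[0,1,0],"turn":[0,0,0.024],"claw":0.5}
    - {"dp":[0,1,0],"turn":[0,0,0.024],"claw":0.5}

```text
t: 20.32
ee_pos: [540.1, 85.6, 63.8]
orientation: [-1.308, 1.03, -1.028]
ft_force: [0.8, -0.5, 0.2]
width: 43.9
```

Run:
```python
from h import *
st([514,306.6,110],-77); bars(); drawer()
```

```text
t 20.32 TRUEp [540.1  85.6 101.8] jaw -76.2 toolY [ 0.002  0.005 -1.   ] w 43.9 F [ 0.8 -0.5  0.2] q6 1.46
dp [-0.327  2.762  0.102]
turn [-0.0015  0.0007 -0.0044]
top [514.8 307.7] [84.2 24.1] 12.2 333
top [503.  364.9] [79.7 18.8] 13.2 243
scene [501.2 362.3] [81.6 20.1] 12.9 274
scene [513.5 305.1] [84.  23.1] 13.9 363
drawer top [ 542.4 -202. ] [25.8 69.3] 88.8 300 [32.2 36.8]
drawer top [ 538.9 -249.4] [22.7 73.6] 88.5 260 [28.8 33. ]
drawer scene [ 538.4 -252.2] [21.9 75.7] 90.0 319 [29.8 33.6]
drawer scene [ 541.  -203.5] [71.8 27.4] 0.8 365 [33.8 37.5]
```

Both placed well. Next bar3 at (514, 306.5).

jog_arm:
  steps:
    - {"dp":[-0.1,0.5,0.1],"turn":[0,0,-0.004],"claw":0.5}
    - {"dp":[-0.1,0.98,0.1],"turn":[0,0,-0.004],"claw":0.5}
    - {"dp":[-0.1,0.98,0.1],"turn":[0,0,-0.004],"claw":0.5}

```text
t: 20.77
ee_pos: [532.6, 161.3, 72.1]
orientation: [-1.301, 1.042, -1.041]
ft_force: [0.8, 0.0, 0.5]
width: 43.8
```

jog_arm:
  steps:
    - {"dp":[-0.13,0.5,0],"turn":[0,0,0],"claw":0.5}
    - {"dp":[-0.13,0.98,0],"turn":[0,0,0],"claw":0.5}
    - {"dp":[-0.13,0.98,0],"turn":[0,0,0],"claw":0.5}

```text
t: 21.02
ee_pos: [523.4, 243.1, 72.5]
orientation: [-1.299, 1.04, -1.04]
ft_force: [-0.9, -0.3, 0.4]
width: 44.0
```

```bash
python3 -c "
from h import *
st([514,306.5,75],-77)"
```

```text
t 21.02 TRUEp [523.4 243.1 110.5] jaw -77.1 toolY [ 0.005  0.007 -1.   ] w 44.0 F [-0.9 -0.3  0.4] q6 1.75
dp [-0.118  0.793 -0.444]
turn [-0.0021  0.0016  0.0003]
```

jog_arm:
  steps:
    - {"dp":[-0.12,0.4,0],"turn":[-0.002,0.0016,0],"claw":0.5}
    - {"dp":[-0.12,0.79,0],"turn":[-0.002,0.0016,0],"claw":0.5}
    - {"dp":[-0.12,0.79,-0.2],"turn":[-0.002,0.0016,0],"claw":0.5}
    - {"dp":[-0.12,0.79,-0.44],"turn":[-0.002,0.0016,0],"claw":0.5}
    - {"dp":[-0.12,0.79,-0.44],"turn":[-0.002,0.0016,0],"claw":0.5}

```text
t: 21.43
ee_pos: [512.5, 303.6, 34.4]
orientation: [-1.312, 1.044, -1.041]
ft_force: [-0.9, -0.9, -0.3]
width: 44.3
```

```bash
python3 -c "
from h import *
st([514,306.5,28],-77)"
```

```text
t 21.43 TRUEp [512.5 303.6  72.4] jaw -77.1 toolY [-0.004 -0.002 -1.   ] w 44.3 F [-0.9 -0.9 -0.3] q6 1.86
dp [ 0.019  0.037 -0.555]
turn [ 0.0008 -0.0014  0.0006]
```

jog_arm:
  steps:
    - {"dp":[0.02,0.037,0],"turn":[0.001,-0.001,0],"claw":0.5}
    - {"dp":[0.02,0.037,-0.3],"turn":[0.001,-0.001,0],"claw":0.5}
    - {"dp":[0.02,0.037,-0.56],"turn":[0.001,-0.001,0],"claw":0.5}
    - {"dp":[0.02,0.037,-0.56],"turn":[0.001,-0.001,0],"claw":0.5}
    - {"dp":[0.02,0.037,-0.56],"turn":[0.001,-0.001,0],"claw":0.5}
    - {"dp":[0.02,0.037,-0.56],"turn":[0.001,-0.001,0],"claw":0}
    - {"dp":[0.02,0.037,-0.56],"turn":[0.001,-0.001,0],"claw":0}
    - {"dp":[0.02,0.037,-0.56],"turn":[0.001,-0.001,0],"claw":0}
    - {"dp":[0.02,0.037,-0.56],"turn":[0.001,-0.001,0],"claw":0}
    - {"dp":[0.02,0.037,-0.56],"turn":[0.001,-0.001,0],"claw":0}

```text
t: 22.27
ee_pos: [514.9, 307.2, -9.2]
orientation: [-1.306, 1.042, -1.041]
ft_force: [-0.6, 0.8, 7.4]
width: 23.5
```

jog_arm:
  steps:
    - {"dp":[0,0,0.3],"turn":[0,0,0],"claw":0}
    - {"dp":[0,0,0.6],"turn":[0,0,0],"claw":0}
    - {"dp":[0,-0.3,0.85],"turn":[0,0,0],"claw":0}
    - {"dp":[0.03,-0.7,0.85],"turn":[0,0,0],"claw":0}
    - {"dp":[0.06,-1,0.85],"turn":[0,0,0],"claw":0}

```text
t: 22.68
ee_pos: [519.8, 226.2, 60.1]
orientation: [-1.305, 1.04, -1.04]
ft_force: [-0.3, 0.5, -4.8]
width: 23.3
```

```bash
python3 -c "
from h import *
st([540,-157,95],-90)"
```

```text
t 22.68 TRUEp [519.8 226.2  98.1] jaw -77.0 toolY [ 0.002  0.002 -1.   ] w 23.3 F [-0.3  0.5 -4.8] q6 1.73
dp [ 0.253 -4.79  -0.038]
turn [-0.0006  0.0007 -0.0722]
```

jog_arm:
  steps:
    - {"dp":[0.06,-0.4,0],"turn":[0,0,-0.018],"claw":0}
    - {"dp":[0.06,-0.8,0],"turn":[0,0,-0.018],"claw":0}
    - {"dp":[0.06,-1,0],"turn":[0,0,-0.018],"claw":0}

```text
t: 22.93
ee_pos: [523.5, 143.2, 59.8]
orientation: [-1.284, 1.084, -1.083]
ft_force: [-1.2, -0.6, -4.1]
width: 23.2
```

jog_arm:
  steps:
    - {"dp":[0.06,-0.4,0],"turn":[0,0,-0.018],"claw":0}
    - {"dp":[0.06,-0.8,0],"turn":[0,0,-0.018],"claw":0}
    - {"dp":[0.06,-1,0],"turn":[0,0,-0.018],"claw":0}

```text
t: 23.18
ee_pos: [527.5, 60.4, 59.6]
orientation: [-1.26, 1.127, -1.126]
ft_force: [-0.7, 0.2, -3.9]
width: 23.7
```

jog_arm:
  steps:
    - {"dp":[0.06,-0.4,0],"turn":[0,0,-0.018],"claw":0}
    - {"dp":[0.06,-0.8,0],"turn":[0,0,-0.018],"claw":0}
    - {"dp":[0.06,-1,0],"turn":[0,0,-0.018],"claw":0}

```text
t: 23.43
ee_pos: [531.8, -22.4, 59.4]
orientation: [-1.235, 1.17, -1.169]
ft_force: [0.5, 0.3, -3.4]
width: 23.4
```

jog_arm:
  steps:
    - {"dp":[0.06,-0.4,0],"turn":[0,0,-0.018],"claw":0}
    - {"dp":[0.06,-0.8,0],"turn":[0,0,-0.018],"claw":0}
    - {"dp":[0.06,-1,0],"turn":[0,0,-0.018],"claw":0}

```text
t: 23.68
ee_pos: [536.3, -105.2, 59.3]
orientation: [-1.209, 1.213, -1.212]
ft_force: [0.5, -0.4, -3.3]
width: 23.8
```

```bash
python3 -c "
from h import *
st([540,-157,60],-90)"
```

```text
t 23.68 TRUEp [ 536.3 -105.2   97.3] jaw -90.2 toolY [-0.002 -0.001 -1.   ] w 23.8 F [ 0.5 -0.4 -3.3] q6 1.36
dp [ 0.046 -0.647 -0.466]
turn [ 0.0004 -0.0005  0.0013]
```

jog_arm:
  steps:
    - {"dp":[0.09,-0.4,0],"turn":[0,0,0.001],"claw":0}
    - {"dp":[0.09,-0.63,0],"turn":[0,0,0.001],"claw":0}
    - {"dp":[0.09,-0.63,-0.2],"turn":[0,0,0.001],"claw":0}
    - {"dp":[0.09,-0.63,-0.45],"turn":[0,0,0.001],"claw":0}
    - {"dp":[0.09,-0.63,-0.45],"turn":[0,0,0.001],"claw":0}

```text
t: 24.1
ee_pos: [540.5, -155.3, 20.3]
orientation: [-1.213, 1.216, -1.207]
ft_force: [-0.0, 0.5, -4.2]
width: 23.0
```

```bash
python3 -c "
from h import *
st([543,-157,15],-90)"
```

```text
t 24.1 TRUEp [ 540.5 -155.3   58.3] jaw -90.1 toolY [-0.007  0.    -1.   ] w 23.0 F [-0.   0.5 -4.2] q6 1.27
dp [ 0.031 -0.021 -0.541]
turn [-0.0001 -0.0023  0.0006]
```

jog_arm:
  steps:
    - {"dp":[0.03,0,0],"turn":[0,-0.002,0.001],"claw":0}
    - {"dp":[0.03,0,-0.2],"turn":[0,-0.002,0.001],"claw":0}
    - {"dp":[0.03,0,-0.4],"turn":[0,-0.002,0.001],"claw":0}
    - {"dp":[0.03,0,-0.54],"turn":[0,-0.002,0.001],"claw":0}
    - {"dp":[0.03,0,-0.54],"turn":[0,-0.002,0.001],"claw":0}
    - {"dp":[0.03,0,-0.54],"turn":[0,-0.002,0.001],"claw":0}

```text
t: 24.6
ee_pos: [542.7, -155.0, -22.9]
orientation: [-1.211, 1.21, -1.207]
ft_force: [-0.8, -0.5, -3.4]
width: 23.3
```

jog_arm:
  steps:
    - {"dp":[0,0,0],"turn":[0,0,0],"claw":0.35}
    - {"dp":[0,0,0],"turn":[0,0,0],"claw":0.35}
    - {"dp":[0,0,0],"turn":[0,0,0],"claw":0.35}
    - {"dp":[0,0,0.2],"turn":[0,0,0],"claw":0.35}
    - {"dp":[0,0,0.6],"turn":[0,0,0],"claw":0.35}
    - {"dp":[0,0,0.95],"turn":[0,0,0],"claw":0.35}
    - {"dp":[0,0.4,0.95],"turn":[0,0,0],"claw":0.5}
    - {"dp":[0,0.9,0.95],"turn":[0,0,0],"claw":0.5}
    - {"dp":[0,1,0.95],"turn":[0,0,0],"claw":0.5}

```text
t: 25.35
ee_pos: [543.0, -71.7, 54.6]
orientation: [-1.21, 1.208, -1.206]
ft_force: [-0.2, 0.7, -0.7]
width: 43.4
```

jog_arm:
  steps:
    - {"dp":[-0.08,0.5,0.1],"turn":[0,0,0.024],"claw":0.5}
    - {"dp":[-0.08,1,0.1],"turn":[0,0,0.024],"claw":0.5}
    - {"dp":[-0.08,1,0.1],"turn":[0,0,0.024],"claw":0.5}

```text
t: 25.6
ee_pos: [536.8, 13.2, 63.7]
orientation: [-1.244, 1.148, -1.147]
ft_force: [-0.0, 0.7, -0.2]
width: 43.9
```

jog_arm:
  steps:
    - {"dp":[-0.08,0.5,0.1],"turn":[0,0,0.024],"claw":0.5}
    - {"dp":[-0.08,1,0.1],"turn":[0,0,0.024],"claw":0.5}
    - {"dp":[-0.08,1,0.1],"turn":[0,0,0.024],"claw":0.5}

```text
t: 25.85
ee_pos: [531.1, 97.7, 72.8]
orientation: [-1.276, 1.088, -1.089]
ft_force: [0.0, -0.1, -0.6]
width: 43.9
```

jog_arm:
  steps:
    - {"dp":[-0.08,0.5,0],"turn":[0,0,0.024],"claw":0.5}
    - {"dp":[-0.08,1,0],"turn":[0,0,0.024],"claw":0.5}
    - {"dp":[-0.08,1,0],"turn":[0,0,0.024],"claw":0.5}

```text
t: 26.1
ee_pos: [525.6, 182.2, 73.5]
orientation: [-1.305, 1.028, -1.03]
ft_force: [0.4, 0.6, 0.1]
width: 43.9
```

Run:
```python
from h import *
st([502,363.7,110],-77); bars(); drawer()
```

```text
t 26.1 TRUEp [525.6 182.2 111.5] jaw -76.2 toolY [ 0.006  0.006 -1.   ] w 43.9 F [0.4 0.6 0.1] q6 1.64
dp [-0.295  2.269 -0.019]
turn [-0.0019  0.0019 -0.0044]
top [503.2 365. ] [79.7 19.6] 12.5 248
scene [501.4 362.2] [82.5 20.7] 14.2 276
drawer top [ 543.3 -151.4] [23.7 82.9] 88.4 319 [30.6 35.2]
drawer top [ 543.  -201.5] [25.8 70.7] 87.7 303 [32.4 36.4]
drawer top [ 538.9 -249.5] [73.9 22.4] 0.9 259 [28.3 32.5]
drawer scene [ 539.5 -153.9] [82.8 24. ] 1.3 346 [32.5 36. ]
drawer scene [ 538.6 -252.4] [78.4 22. ] 0.6 320 [30.1 33.7]
drawer scene [ 540.7 -204.2] [26.8 73.6] 89.0 366 [34.1 38. ]
```

jog_arm:
  steps:
    - {"dp":[-0.12,0.5,0],"turn":[-0.002,0.002,-0.004],"claw":0.5}
    - {"dp":[-0.12,0.95,0],"turn":[-0.002,0.002,-0.004],"claw":0.5}
    - {"dp":[-0.12,0.95,0],"turn":[-0.002,0.002,-0.004],"claw":0.5}

```text
t: 26.55
ee_pos: [516.4, 255.2, 73.2]
orientation: [-1.308, 1.043, -1.042]
ft_force: [0.1, 0.6, -0.0]
width: 43.8
```

jog_arm:
  steps:
    - {"dp":[-0.12,0.4,0],"turn":[0,0,0],"claw":0.5}
    - {"dp":[-0.12,0.75,0],"turn":[0,0,0],"claw":0.5}
    - {"dp":[-0.12,0.75,0],"turn":[0,0,0],"claw":0.5}

```text
t: 26.8
ee_pos: [507.9, 317.3, 73.6]
orientation: [-1.306, 1.042, -1.042]
ft_force: [0.1, -0.3, 0.9]
width: 44.1
```

```bash
python3 -c "
from h import *
st([502.2,363.6,75],-77)"
```

```text
t 26.8 TRUEp [507.9 317.3 111.6] jaw -77.1 toolY [ 0.001  0.001 -1.   ] w 44.1 F [ 0.1 -0.3  0.9] q6 1.88
dp [-0.071  0.579 -0.457]
turn [-0.0003  0.0002  0.0006]
```

jog_arm:
  steps:
    - {"dp":[-0.07,0.4,0],"turn":[0,0,0],"claw":0.5}
    - {"dp":[-0.07,0.58,0],"turn":[0,0,0],"claw":0.5}
    - {"dp":[-0.07,0.58,-0.2],"turn":[0,0,0],"claw":0.5}
    - {"dp":[-0.07,0.58,-0.45],"turn":[0,0,0],"claw":0.5}
    - {"dp":[-0.07,0.58,-0.45],"turn":[0,0,0],"claw":0.5}

```text
t: 27.22
ee_pos: [500.8, 360.8, 34.5]
orientation: [-1.312, 1.044, -1.042]
ft_force: [-1.1, -1.6, 0.6]
width: 44.2
```

```bash
python3 -c "
from h import *
st([502.2,363.6,26],-77)"
```

```text
t 27.22 TRUEp [500.8 360.8  72.5] jaw -77.1 toolY [-0.004 -0.003 -1.   ] w 44.2 F [-1.1 -1.6  0.6] q6 1.95
dp [ 0.017  0.035 -0.581]
turn [ 0.0008 -0.0012  0.0008]
```

jog_arm:
  steps:
    - {"dp":[0.02,0.035,0],"turn":[0.001,-0.001,0],"claw":0.5}
    - {"dp":[0.02,0.035,-0.3],"turn":[0.001,-0.001,0],"claw":0.5}
    - {"dp":[0.02,0.035,-0.58],"turn":[0.001,-0.001,0],"claw":0.5}
    - {"dp":[0.02,0.035,-0.58],"turn":[0.001,-0.001,0],"claw":0.5}
    - {"dp":[0.02,0.035,-0.58],"turn":[0.001,-0.001,0],"claw":0.5}
    - {"dp":[0.02,0.035,-0.58],"turn":[0.001,-0.001,0],"claw":0}
    - {"dp":[0.02,0.035,-0.58],"turn":[0.001,-0.001,0],"claw":0}
    - {"dp":[0.02,0.035,-0.58],"turn":[0.001,-0.001,0],"claw":0}
    - {"dp":[0.02,0.035,-0.58],"turn":[0.001,-0.001,0],"claw":0}
    - {"dp":[0.02,0.035,-0.58],"turn":[0.001,-0.001,0],"claw":0}

```text
t: 28.05
ee_pos: [503.0, 364.0, -10.9]
orientation: [-1.305, 1.042, -1.042]
ft_force: [0.3, -0.8, 5.9]
width: 19.2
```

jog_arm:
  steps:
    - {"dp":[0,0,0.3],"turn":[0,0,0],"claw":0}
    - {"dp":[0,0,0.6],"turn":[0,0,0],"claw":0}
    - {"dp":[0,-0.3,0.85],"turn":[0,0,0],"claw":0}
    - {"dp":[0.03,-0.7,0.85],"turn":[0,0,0],"claw":0}
    - {"dp":[0.06,-1,0.85],"turn":[0,0,0],"claw":0}

```text
t: 28.47
ee_pos: [508.1, 283.2, 58.5]
orientation: [-1.304, 1.04, -1.041]
ft_force: [0.2, -1.2, -2.4]
width: 19.6
```

```bash
python3 -c "
from h import *
st([541,-110,95],-90)"
```

```text
t 28.47 TRUEp [508.1 283.2  96.5] jaw -77.1 toolY [ 0.003  0.002 -1.   ] w 19.6 F [ 0.2 -1.2 -2.4] q6 1.83
dp [ 0.412 -4.915 -0.019]
turn [-0.0006  0.0009 -0.0719]
```

jog_arm:
  steps:
    - {"dp":[0.09,-0.4,0],"turn":[0,0,-0.018],"claw":0}
    - {"dp":[0.09,-0.8,0],"turn":[0,0,-0.018],"claw":0}
    - {"dp":[0.09,-1,0],"turn":[0,0,-0.018],"claw":0}

```text
t: 28.72
ee_pos: [514.5, 200.2, 58.4]
orientation: [-1.282, 1.084, -1.085]
ft_force: [-1.0, 0.4, -2.6]
width: 19.0
```

jog_arm:
  steps:
    - {"dp":[0.09,-0.4,0],"turn":[0,0,-0.018],"claw":0}
    - {"dp":[0.09,-0.8,0],"turn":[0,0,-0.018],"claw":0}
    - {"dp":[0.09,-1,0],"turn":[0,0,-0.018],"claw":0}

```text
t: 28.97
ee_pos: [521.1, 117.4, 58.3]
orientation: [-1.259, 1.127, -1.128]
ft_force: [-0.3, 0.3, -2.7]
width: 19.0
```

jog_arm:
  steps:
    - {"dp":[0.09,-0.4,0],"turn":[0,0,-0.018],"claw":0}
    - {"dp":[0.09,-0.8,0],"turn":[0,0,-0.018],"claw":0}
    - {"dp":[0.09,-1,0],"turn":[0,0,-0.018],"claw":0}

```text
t: 29.22
ee_pos: [528.0, 34.7, 58.3]
orientation: [-1.234, 1.17, -1.171]
ft_force: [0.3, 1.0, -2.5]
width: 19.1
```

jog_arm:
  steps:
    - {"dp":[0.09,-0.4,0],"turn":[0,0,-0.018],"claw":0}
    - {"dp":[0.09,-0.8,0],"turn":[0,0,-0.018],"claw":0}
    - {"dp":[0.09,-1,0],"turn":[0,0,-0.018],"claw":0}

```text
t: 29.47
ee_pos: [535.2, -48.0, 58.4]
orientation: [-1.207, 1.213, -1.214]
ft_force: [-0.7, -0.1, -2.0]
width: 19.7
```

```bash
python3 -c "
from h import *
st([541,-110,60],-90)"
```

```text
t 29.47 TRUEp [535.2 -48.   96.4] jaw -90.3 toolY [ 0.    -0.001 -1.   ] w 19.7 F [-0.7 -0.1 -2. ] q6 1.47
dp [ 0.072 -0.774 -0.455]
turn [0.0003 0.0001 0.0019]
```

jog_arm:
  steps:
    - {"dp":[0.08,-0.4,0],"turn":[0,0,0.002],"claw":0}
    - {"dp":[0.08,-0.77,0],"turn":[0,0,0.002],"claw":0}
    - {"dp":[0.08,-0.77,-0.2],"turn":[0,0,0.002],"claw":0}
    - {"dp":[0.08,-0.77,-0.4],"turn":[0,0,0.002],"claw":0}
    - {"dp":[0.08,-0.77,-0.4],"turn":[0,0,0.002],"claw":0}

```text
t: 29.88
ee_pos: [539.3, -109.8, 24.0]
orientation: [-1.212, 1.213, -1.208]
ft_force: [-0.4, -0.1, -3.3]
width: 19.4
```

```bash
python3 -c "
from h import *
st([541,-109.5,14.5],-90)"
```

```text
t 29.88 TRUEp [ 539.3 -109.8   62. ] jaw -90.0 toolY [-0.004  0.    -1.   ] w 19.4 F [-0.4 -0.1 -3.3] q6 1.35
dp [ 0.022  0.004 -0.594]
turn [-0.     -0.0013  0.0002]
```

jog_arm:
  steps:
    - {"dp":[0.02,0,0],"turn":[0,-0.001,0],"claw":0}
    - {"dp":[0.02,0,-0.2],"turn":[0,-0.001,0],"claw":0}
    - {"dp":[0.02,0,-0.4],"turn":[0,-0.001,0],"claw":0}
    - {"dp":[0.02,0,-0.55],"turn":[0,-0.001,0],"claw":0}
    - {"dp":[0.02,0,-0.59],"turn":[0,-0.001,0],"claw":0}
    - {"dp":[0.02,0,-0.59],"turn":[0,-0.001,0],"claw":0}

```text
t: 30.38
ee_pos: [540.4, -109.4, -23.7]
orientation: [-1.211, 1.211, -1.208]
ft_force: [0.0, -0.6, -2.4]
width: 19.2
```

jog_arm:
  steps:
    - {"dp":[0,0,0],"turn":[0,0,0],"claw":0.3}
    - {"dp":[0,0,0],"turn":[0,0,0],"claw":0.3}
    - {"dp":[0,0,0],"turn":[0,0,0],"claw":0.3}
    - {"dp":[0,0,0.2],"turn":[0,0,0],"claw":0.3}
    - {"dp":[0,0,0.6],"turn":[0,0,0],"claw":0.3}
    - {"dp":[0,0,1],"turn":[0,0,0],"claw":0.3}
    - {"dp":[-0.4,0,1],"turn":[0,0,0],"claw":0.3}
    - {"dp":[-0.8,0,1],"turn":[0,0,0],"claw":0.3}
    - {"dp":[-1,0,1],"turn":[0,0,0],"claw":0.3}

```text
t: 31.13
ee_pos: [457.5, -109.1, 57.3]
orientation: [-1.211, 1.212, -1.208]
ft_force: [-1.0, -0.6, -0.5]
width: 26.3
```

jog_arm:
  steps:
    - {"dp":[-0.7,-0.3,0],"turn":[0,0,0.12],"claw":0.1}
    - {"dp":[-0.7,-0.6,0],"turn":[0,0,0.12],"claw":0.1}
    - {"dp":[-0.7,-0.9,0],"turn":[0,0,0.12],"claw":0.1}
    - {"dp":[-0.7,-0.9,0],"turn":[0,0,0.12],"claw":0.1}

```text
t: 31.47
ee_pos: [401.6, -184.4, 58.5]
orientation: [-1.368, 0.923, -0.925]
ft_force: [0.7, 0.2, 0.5]
width: 9.4
```

Run:
```python
from h import *
st([425,-181,40],0); bars(); drawer()
d=cam('scene'); save(d,'s7.png',(40,150,420,320),2)
```

```text
t 31.47 TRUEp [ 401.6 -184.4   96.5] jaw -68.1 toolY [-0.    -0.003 -1.   ] w 9.4 F [0.7 0.2 0.5] q6 0.74
dp [ 0.292  0.043 -0.707]
turn [0.0008 0.0005 0.3784]
drawer top [ 543.1 -151.3] [23.7 82.3] 89.1 321 [30.5 34.8]
drawer top [ 540.7 -106.3] [18.9 79. ] 89.8 248 [27.  30.9]
drawer top [ 542.8 -201.9] [26.5 70. ] 88.5 301 [32.4 36.3]
drawer top [ 538.8 -249. ] [21.8 74. ] 88.9 259 [28.9 32.9]
drawer scene [ 539.9 -153.6] [24.  83.2] 88.9 347 [32.4 35.5]
drawer scene [ 538.3 -109.3] [17.4 78.9] 89.5 241 [28.6 32.2]
drawer scene [ 538.1 -252.6] [22.2 75.6] 89.6 320 [30.4 34. ]
drawer scene [ 540.8 -203.8] [72.6 26.4] 0.5 368 [33.8 37.4]
```

View pics/s7.png

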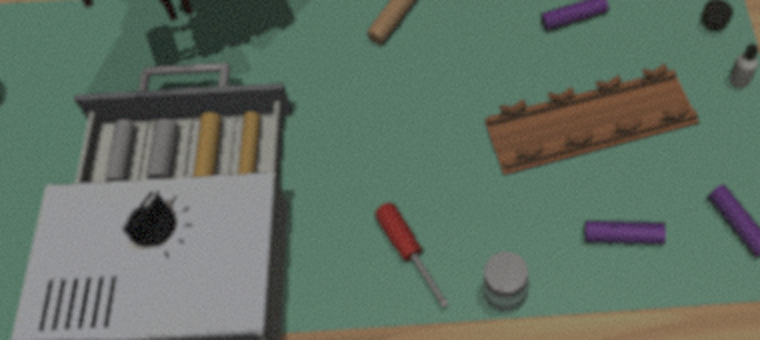

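jog_arm:
  steps:
    - {"dp":[0.1,0.04,0],"turn":[0,0,0.378],"claw":0}
    - {"dp":[0.1,0.04,0],"turn":[0,0,0.378],"claw":0}
    - {"dp":[0.1,0.04,0],"turn":[0,0,0.378],"claw":0}
    - {"dp":[0.1,0.04,0],"turn":[0,0,0.378],"claw":0}
    - {"dp":[0.1,0.04,0],"turn":[0,0,0.378],"claw":0}
    - {"dp":[0.1,0.04,0],"turn":[0,0,0.378],"claw":0}
    - {"dp":[0.1,0.04,-0.2],"turn":[0,0,0.378],"claw":0}
    - {"dp":[0.1,0.04,-0.4],"turn":[0,0,0.378],"claw":0}
    - {"dp":[0.1,0.04,-0.6],"turn":[0,0,0.378],"claw":0}
    - {"dp":[0.1,0.04,-0.7],"turn":[0,0,0.378],"claw":0}
    - {"dp":[0.1,0.04,-0.7],"turn":[0,0,0.378],"claw":0}

```text
t: 32.63
ee_pos: [408.9, -175.8, 0.1]
orientation: [-1.572, 0.006, -0.001]
ft_force: [-0.5, 0.6, 0.6]
width: 0.3
```

```bash
python3 -c "
from h import *
st([428,-181,40],0)"
```

```text
t 32.63 TRUEp [ 408.9 -175.8   38.1] jaw -0.3 toolY [-0.003 -0.001 -1.   ] w 0.3 F [-0.5  0.6  0.6] q6 -0.42
dp [ 0.239 -0.065  0.024]
turn [ 0.0004 -0.001   0.0015]
```

jog_arm:
  steps:
    - {"dp":[0.15,-0.06,0],"turn":[0,0,0],"claw":0}
    - {"dp":[0.28,-0.06,0],"turn":[0,0,0],"claw":0}
    - {"dp":[0.4,-0.06,0],"turn":[0,0,0],"claw":0}
    - {"dp":[0.52,-0.06,0],"turn":[0,0,0],"claw":0}
    - {"dp":[0.64,-0.06,0],"turn":[0,0,0],"claw":0}
    - {"dp":[0.76,-0.06,0],"turn":[0,0,0],"claw":0}
    - {"dp":[0.88,-0.06,0],"turn":[0,0,0],"claw":0}
    - {"dp":[1,-0.06,0],"turn":[0,0,0],"claw":0}

```text
t: 33.3
ee_pos: [489.9, -180.4, 0.2]
orientation: [-1.572, 0.006, -0.001]
ft_force: [-1.6, 0.8, 0.2]
width: 0.4
```

jog_arm:
  steps:
    - {"dp":[0.1,0,0],"turn":[0,0,0],"claw":0}
    - {"dp":[0.2,0,0],"turn":[0,0,0],"claw":0}
    - {"dp":[0.3,0,0],"turn":[0,0,0],"claw":0}
    - {"dp":[0.38,0,0],"turn":[0,0,0],"claw":0}
    - {"dp":[0.44,0,0],"turn":[0,0,0],"claw":0}
    - {"dp":[0.5,0,0],"turn":[0,0,0],"claw":0}

```text
t: 33.8
ee_pos: [530.4, -180.5, 0.2]
orientation: [-1.572, 0.006, -0.001]
ft_force: [-1.3, -1.5, 1.2]
width: 0.2
```

```bash
python3 -c "
from h import *
st([545,-181,40],0)"
```

```text
t 33.8 TRUEp [ 530.4 -180.5   38.2] jaw -0.3 toolY [-0.003 -0.001 -1.   ] w 0.2 F [-1.3 -1.5  1.2] q6 -0.34
dp [ 0.183 -0.006  0.022]
turn [ 0.0004 -0.001   0.0015]
```

jog_arm:
  steps:
    - {"dp":[0.04,0,0],"turn":[0,0,0],"claw":0}
    - {"dp":[0.08,0,0],"turn":[0,0,0],"claw":0}
    - {"dp":[0.12,0,0],"turn":[0,0,0],"claw":0}

```text
t: 34.05
ee_pos: [540.1, -180.6, 0.2]
orientation: [-1.572, 0.006, -0.001]
ft_force: [-1.1, 0.1, 1.0]
width: 0.6
```

jog_arm:
  steps:
    - {"dp":[0.03,0,0],"turn":[0,0,0],"claw":0}
    - {"dp":[0.05,0,0],"turn":[0,0,0],"claw":0}

```text
t: 34.22
ee_pos: [544.3, -180.6, 0.3]
orientation: [-1.572, 0.006, -0.001]
ft_force: [-0.8, 0.3, 0.7]
width: 0.4
```

jog_arm:
  steps:
    - {"dp":[0.03,0,0],"turn":[0,0,0],"claw":0}
    - {"dp":[0.05,0,0],"turn":[0,0,0],"claw":0}

```text
t: 34.38
ee_pos: [547.8, -180.5, 0.1]
orientation: [-1.572, 0.007, -0.0]
ft_force: [-6.7, -2.3, 5.4]
width: 0.5
```

jog_arm:
  steps:
    - {"dp":[0.03,0,0],"turn":[0,0,0],"claw":0}
    - {"dp":[0.03,0,0],"turn":[0,0,0],"claw":0}

```text
t: 34.55
ee_pos: [547.6, -180.3, 0.0]
orientation: [-1.571, 0.011, 0.004]
ft_force: [-9.9, -2.2, 8.2]
width: 0.4
```

Run:
```python
from h import *
st()
for n in('scene','top'):
    d=cam(n); c=cloud(d)
    m=(c[...,2]>54)&(c[...,2]<67)&(c[...,0]>570)&(c[...,0]<604)&(abs(c[...,1]+181)<105)
    print(n,m.sum(),np.percentile(c[m],[3,50,97],axis=0).round(1)[:,0] if m.sum()>5 else '')
```

```text
t 34.55 TRUEp [ 547.6 -180.3   38. ] jaw -0.3 toolY [-0.01 -0.   -1.  ] w 0.4 F [-9.9 -2.2  8.2] q6 -0.33
scene 9 [572.  581.6 591.8]
top 111 [597.5 600.7 603.8]
```

jog_arm:
  steps:
    - {"dp":[0.06,0,0],"turn":[0,0,0],"claw":0}
    - {"dp":[0.06,0,0],"turn":[0,0,0],"claw":0}
    - {"dp":[0.06,0,0],"turn":[0,0,0],"claw":0}

```text
t: 34.9
ee_pos: [547.3, -180.0, -0.1]
orientation: [-1.57, 0.018, 0.012]
ft_force: [-17.7, -3.8, 15.1]
width: 0.4
```

jog_arm:
  steps:
    - {"dp":[-0.4,0,0],"turn":[0,0,0],"claw":0}
    - {"dp":[-0.6,0,0.3],"turn":[0,0,0],"claw":0}
    - {"dp":[-0.6,0,0.7],"turn":[0,0,0],"claw":0}
    - {"dp":[-0.6,0,1],"turn":[0,0,0],"claw":0}
    - {"dp":[-0.6,0,1],"turn":[0,0,0],"claw":0}

```text
t: 35.32
ee_pos: [502.7, -181.5, 84.4]
orientation: [-1.573, 0.012, 0.005]
ft_force: [0.1, -1.0, -0.5]
width: 0.2
```

Run:
```python
from h import *
for n in('scene','top'):
    d=cam(n); c=cloud(d); save(d,n+'8.png',(40,210,200,340) if n=='scene' else (340,110,470,230),5)
    m=(c[...,2]>54)&(c[...,2]<67)&(c[...,0]>570)&(c[...,0]<604)&(abs(c[...,1]+181)<105)
    print(n,m.sum(),np.percentile(c[m],[3,50,97],axis=0).round(1)[:,0] if m.sum()>5 else '')
    m=(c[...,2]>97)&(c[...,2]<116)&(abs(c[...,0]-660)<45)&(abs(c[...,1]+181)<45)
    print('knob',m.sum(),cv2.minAreaRect(c[m][:,:2].astype(np.float32)))
st([660,-182,150],60)
```

```text
scene 15 [574.6 583.3 589.6]
knob 225 ((659.828369140625, -182.8326416015625), (15.675257682800293, 46.44751739501953), 61.74629592895508)
top 123 [598.1 600.8 603.7]
knob 113 ((660.8270263671875, -181.19139099121094), (14.070855140686035, 45.88454055786133), 58.113441467285156)
t 35.42 TRUEp [ 500.6 -180.6  119. ] jaw -0.2 toolY [-0.016  0.    -1.   ] w 0.5 F [ 0.1  0.  -1.3] q6 -0.36
dp [ 1.993 -0.018  0.388]
turn [ 0.0026 -0.0045  0.3347]
```

View pics/scene8.png

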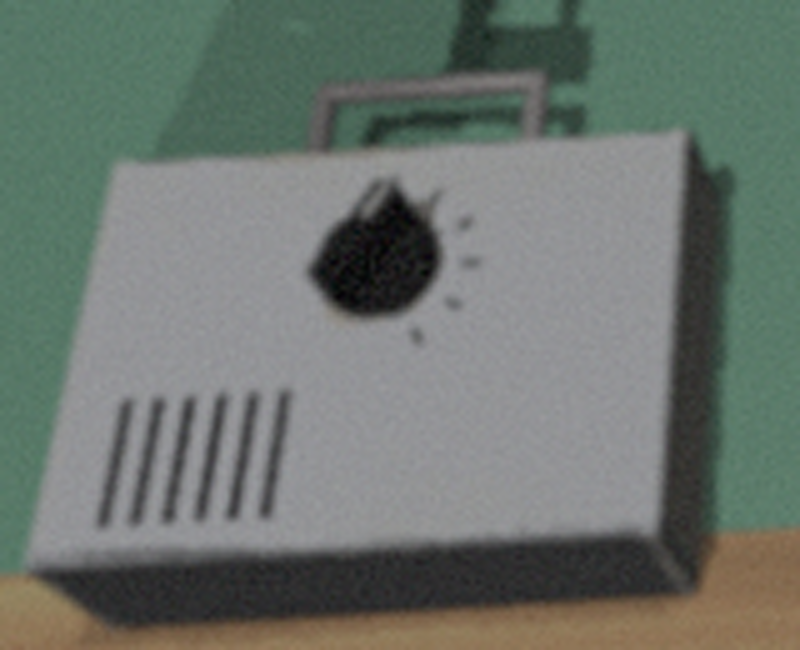

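jog_arm:
  steps:
    - {"dp":[0.2,0,0.4],"turn":[0,-0.004,0.17],"claw":0.38}
    - {"dp":[0.5,0,0.4],"turn":[0,-0.004,0.17],"claw":0.38}
    - {"dp":[0.98,0,0.4],"turn":[0,-0.004,0.17],"claw":0.38}
    - {"dp":[0.98,0,0.4],"turn":[0,-0.004,0.17],"claw":0.38}
    - {"dp":[0.98,0,0.4],"turn":[0,-0.004,0.17],"claw":0.38}

```text
t: 35.83
ee_pos: [580.3, -180.2, 111.3]
orientation: [-1.533, -0.419, 0.424]
ft_force: [-1.0, -0.6, -0.2]
width: 30.2
```

jog_arm:
  steps:
    - {"dp":[0.5,0,0],"turn":[0,0,0.16],"claw":0.38}
    - {"dp":[0.98,0,0],"turn":[0,0,0.16],"claw":0.38}
    - {"dp":[0.98,0,0],"turn":[0,0,0.16],"claw":0.38}
    - {"dp":[0.98,0,0],"turn":[0,0,0.16],"claw":0.38}
    - {"dp":[0.98,0,0],"turn":[0,0,0.16],"claw":0.38}
    - {"dp":[0.98,0,0],"turn":[0,0,0.16],"claw":0.38}

```text
t: 36.33
ee_pos: [658.0, -179.9, 109.4]
orientation: [-1.418, -0.805, 0.811]
ft_force: [-0.3, 0.2, 0.2]
width: 33.6
```

```bash
python3 -c "
from h import *
st([660.3,-182,89],60)"
```

```text
t 36.33 TRUEp [ 658.  -179.9  147.4] jaw 59.4 toolY [-0.002 -0.004 -1.   ] w 33.6 F [-0.3  0.2  0.2] q6 -1.32
dp [ 0.029 -0.026 -0.73 ]
turn [ 0.0013 -0.0006  0.0032]
```

jog_arm:
  steps:
    - {"dp":[0.03,-0.026,0],"turn":[0.001,-0.0006,0.003],"claw":0.38}
    - {"dp":[0.03,-0.026,-0.25],"turn":[0.001,-0.0006,0.003],"claw":0.38}
    - {"dp":[0.03,-0.026,-0.5],"turn":[0.001,-0.0006,0.003],"claw":0.38}
    - {"dp":[0.03,-0.026,-0.72],"turn":[0.001,-0.0006,0.003],"claw":0.38}
    - {"dp":[0.03,-0.026,-0.72],"turn":[0.001,-0.0006,0.003],"claw":0.38}

```text
t: 36.75
ee_pos: [657.4, -181.4, 47.9]
orientation: [-1.41, -0.809, 0.816]
ft_force: [-0.6, 0.5, -0.4]
width: 33.3
```

jog_arm:
  steps:
    - {"dp":[0,0,0],"turn":[0,0,0],"claw":0}
    - {"dp":[0,0,0],"turn":[0,0,0],"claw":0}
    - {"dp":[0,0,0],"turn":[0,0,0],"claw":0}
    - {"dp":[0,0,0],"turn":[0,0,0],"claw":0}

```text
t: 37.08
ee_pos: [658.3, -181.5, 49.1]
orientation: [-1.411, -0.81, 0.815]
ft_force: [0.5, -0.8, 0.1]
width: 12.9
```

```bash
python3 -c "
from h import *
st([660.3,-182,89],60)"
```

```text
t 37.08 TRUEp [ 658.3 -181.5   87.1] jaw 59.8 toolY [-0.004  0.001 -1.   ] w 12.9 F [ 0.5 -0.8  0.1] q6 -1.33
dp [ 0.025 -0.006  0.024]
turn [-0.0002 -0.0012  0.0012]
```

jog_arm:
  steps:
    - {"dp":[0.015,0,0],"turn":[0,-0.001,-0.04],"claw":0}
    - {"dp":[0.015,0,0],"turn":[0,-0.001,-0.08],"claw":0}
    - {"dp":[0.015,0,0],"turn":[0,-0.001,-0.12],"claw":0}
    - {"dp":[0.015,0,0],"turn":[0,-0.001,-0.16],"claw":0}
    - {"dp":[0.015,0,0],"turn":[0,-0.001,-0.2],"claw":0}
    - {"dp":[0.015,0,0],"turn":[0,-0.001,-0.235],"claw":0}
    - {"dp":[0.015,0,0],"turn":[0,-0.001,-0.27],"claw":0}
    - {"dp":[0.015,0,0],"turn":[0,-0.001,-0.305],"claw":0}
    - {"dp":[0.015,0,0],"turn":[0,-0.001,-0.333],"claw":0}
    - {"dp":[0.015,0,0],"turn":[0,-0.001,-0.333],"claw":0}
    - {"dp":[0.015,0,0],"turn":[0,-0.001,-0.333],"claw":0}

```text
t: 38.0
ee_pos: [660.1, -180.5, 49.2]
orientation: [-1.568, 0.001, -0.005]
ft_force: [3.3, 3.2, -6.7]
width: 13.1
```

```bash
python3 -c "
from h import *
st([660.3,-182,89],0)"
```

```text
t 38.0 TRUEp [ 660.1 -180.5   87.2] jaw -0.2 toolY [ 0.003  0.003 -1.   ] w 13.1 F [ 3.3  3.2 -6.7] q6 -0.29
dp [ 0.002 -0.018  0.023]
turn [-0.001   0.0008  0.001 ]
```

Open, rise and check.

jog_arm:
  steps:
    - {"dp":[0,0,0],"turn":[0,0,0],"claw":0.38}
    - {"dp":[0,0,0],"turn":[0,0,0],"claw":0.38}
    - {"dp":[0,0,0],"turn":[0,0,0],"claw":0.38}
    - {"dp":[0,0,0],"turn":[0,0,0],"claw":0.38}
    - {"dp":[0,0,0.4],"turn":[0,0,0],"claw":0.38}
    - {"dp":[0,0,0.8],"turn":[0,0,0],"claw":0.38}
    - {"dp":[0,0,1],"turn":[0,0,0],"claw":0.38}
    - {"dp":[-0.5,0,1],"turn":[0,0,0],"claw":0.38}
    - {"dp":[-1,0,1],"turn":[0,0,0],"claw":0.38}

```text
t: 38.75
ee_pos: [581.8, -181.1, 131.1]
orientation: [-1.569, -0.004, -0.008]
ft_force: [-0.2, 0.3, -0.9]
width: 33.4
```

jog_arm:
  steps:
    - {"dp":[-0.5,0,0],"turn":[0,0,0],"claw":0.38}
    - {"dp":[-1,0,0],"turn":[0,0,0],"claw":0.38}
    - {"dp":[-1,0,0],"turn":[0,0,0],"claw":0.38}

```text
t: 39.0
ee_pos: [493.2, -179.7, 130.1]
orientation: [-1.567, 0.003, -0.003]
ft_force: [-0.7, 0.3, -1.1]
width: 33.3
```

jog_arm:
  steps:
    - {"dp":[-0.5,0,0],"turn":[0,0,0],"claw":0.38}
    - {"dp":[-1,0,0],"turn":[0,0,0],"claw":0.38}
    - {"dp":[-1,0,0],"turn":[0,0,0],"claw":0.38}
    - {"dp":[-1,0,0],"turn":[0,0,0],"claw":0.38}

```text
t: 39.33
ee_pos: [411.1, -179.5, 130.3]
orientation: [-1.567, 0.005, -0.003]
ft_force: [0.4, 0.3, 0.3]
width: 33.5
```

Run:
```python
from h import *
for n in('scene','top'):
    d=cam(n); c=cloud(d); save(d,n+'9.png',(40,210,200,340) if n=='scene' else (340,110,470,230),5)
    m=(c[...,2]>54)&(c[...,2]<67)&(c[...,0]>570)&(c[...,0]<604)&(abs(c[...,1]+181)<105)
    print(n,m.sum(),np.percentile(c[m],[3,50,97],axis=0).round(1)[:,0] if m.sum()>5 else '')
    m=(c[...,2]>97)&(c[...,2]<116)&(abs(c[...,0]-660)<45)&(abs(c[...,1]+181)<45)
    print('knob',m.sum(),cv2.minAreaRect(c[m][:,:2].astype(np.float32)))
st()
```

```text
scene 21 [571.6 581.7 592.8]
knob 223 ((659.9661865234375, -182.56788635253906), (14.345141410827637, 47.890350341796875), 0.011898261494934559)
top 203 [596.9 600.9 603.7]
knob 104 ((660.6680297851562, -179.50750732421875), (44.08671569824219, 12.797457695007324), 88.3345947265625)
t 39.43 TRUEp [ 414.7 -180.4  168.9] jaw -0.2 toolY [ 0.002  0.003 -1.   ] w 33.3 F [ 0.3 -0.2 -0.2] q6 -0.44
```

View pics/scene9.png

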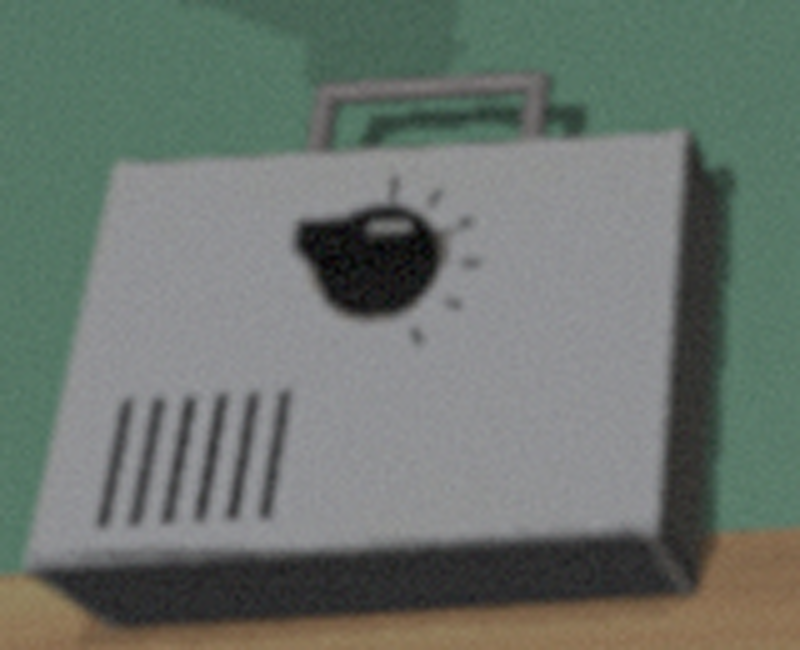

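View pics/top9.png

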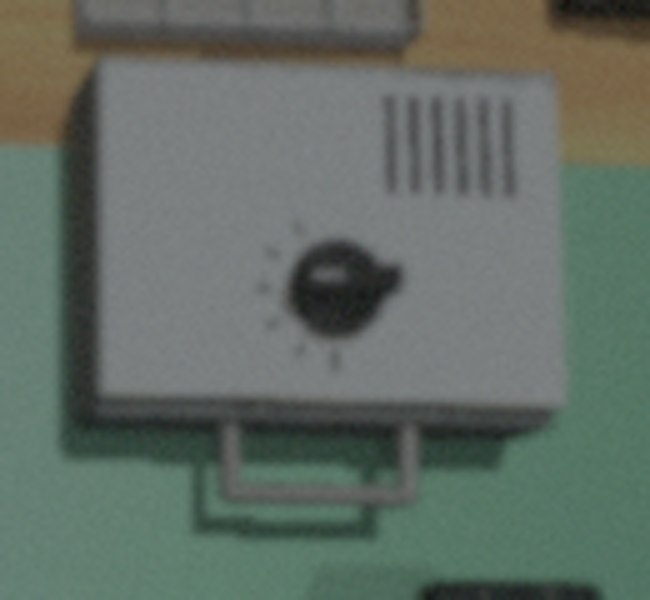

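```bash
python3 -c "
from h import *
st(); ctrl.close_job()"
```

```text
t 39.43 TRUEp [ 414.7 -180.4  168.9] jaw -0.2 toolY [ 0.002  0.003 -1.   ] w 33.3 F [ 0.3 -0.2 -0.2] q6 -0.44
the job is handed in; nothing more can be done
```

I opened the drawer, laid all four bars flat in it (one per lane), pushed it shut against its stop and turned the timer knob from one click to three. I handed the job in at about 39 s of the 210 s. No verdict was reported.

**Last checks:**
- **Bars:** Before I shut the drawer, both cameras showed all four lying level in their lanes at floor height. I could not see them once it was shut.
- **Drawer:** The front panel sits flush with the box, and the push ended hard against the stop at about 18 N.
- **Timer:** The knob bar stands at 90°, within about 2°, with the white line on the third tick.
- **Robot:** The arm is clear of everything and the measured force is near zero.
- **Jar, white bottle, screwdriver, loupe:** I kept the arm away from these. They looked in place in the last wide view, but I did not measure them.

**What disagreed:**
- **Arm height:** The arm's reported tool height was 38 mm too low compared with the real fingertips, so my first grip on the handle closed on nothing. I measured the offset with the cameras and by touching the bench, and corrected for it from then on.
- **Cameras:** The two cameras differed by about 2–3 mm, so I used the average.

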